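Set up the sieving station over the glaze crock

ROBOT

A 6-joint arm with a two-finger parallel gripper is mounted at the origin on a cart in front of the work surface, level with it; the furniture and walls round the work are solid. World frame = base frame: x ahead of the robot, y to its left, z up, the work surface at z = 0. Lengths are in m, angles in degrees, forces in N, time in s.
With the tool pointing down it reaches from about 0.375 to 0.925 m from the base axis. Payload 5.7 kg.
Tool frame: the origin (TCP) lies midway between the tips of the shut fingers; the grasp point (between the pads) lies 19 mm behind it; z points along the fingers, y is the direction in which the jaws open and shut (so a half turn about z gives the same grasp; the last joint's range is limited). The gripper opens to 88 mm and grips with 3 to 60 N. Pads are 20 mm wide; open, the fingers measure 115 mm over their backs; the gripper's body (75 mm by 178 mm) begins 61 mm behind the grasp point.
Start: joints at [58.551, 20.558, 86.54, -0, 72.909, -6.595], TCP at [0.252, 0.544, 0.223] pointing down, gripper open.
Joint ranges: [-170.27, 170.27], [-57.76, 135], [12.27, 136.19], [-55.21, 235.2], [11.17, 155.16], [-170.74, 170.74]. Speed limits (degrees/s): [136.94, 136.94, 180, 180, 180, 180].

INTERFACE

Orientations are given as [roll, pitch, yaw] about the fixed x, y, z axes, in that order (R = Rz(yaw) Ry(pitch) Rx(roll)).
In Python, from plant import manip, camera, workorder gives the robot as it stands. The module is installed in compiled form; this text tells all that it offers.
- The arm moves only by the tool move_arm, never from a script. Its argument "moves" is a list of rows, each a list of 4 numbers: the shift along the tool's x, y, z in mm, then the turn about the tool's z in degrees. A call has 1 to 12 rows; each row is the pose to reach, as a shift and turn from the pose measured when the call began, along the tool's axes at that moment; what a row does not reach only later rows make up. A row lasts 1/10 s, in which the tool goes at most 50 mm and 8.59 degrees, less where a joint would pass 70% of its speed; a pose out of reach is approached as far as the arm can. A call with a gripper value outside its range is refused whole. "fingers" is the gripper's target within -1 to 1 (fully open at 1, half-way at 0, shut at -1), set as the call begins (left out, the last holds). The fingers move at their own pace and stop on an object; the grip force is fixed at half the most. Time passes only in rows, so rows that repeat a pose let the fingers close. It gives the time, the measured TCP pose, the force and the opening at its end, in the units of the state.
- manip.observe(): the state, without advancing time (a new reading comes with each control period).
- camera(name): name is "scene" or "side" or "wrist"; returns a dict with "frame" (480x640x3 uint8, red, green, blue), "range_z" (480x640 float32, m along the optical axis (not along the pixel's ray), 0 where there is no reading), "mtx" (3x3 intrinsics, pixels), "dist_coeffs" ([k1, k2, p1, p2, k3] as OpenCV has them; the pictures are not rectified), "eye" and "orientation" of the camera in the world; the wrist camera has in their place "hand_eye" (4x4, takes a point from camera to tool coordinates, whose origin is the TCP and whose axes are the flange's). Camera axes: x right, y down, z forward; pixel columns grow to the right and rows downward; lengths in m; the calibration is good to about 2 mm. A picture is of the moment at which its call begins: read the wrist's pose just before it.
- workorder.finish_job(): hands the job in, once; it reports no verdict.
The state is a dict: "clock": time; "q": joint angles; "joint_vel": joint speeds; "joint_efforts": joint torques, N m; "tcp_pos": TCP position; "tool_rot": TCP orientation; "force": force on the tool from outside, world axes, zero at the start; "ft_torque": the same for the moment, N m; "finger_gap": finger opening in m.
Only numpy, scipy, OpenCV 4.12 (cv2) and the standard library are available. Lean on these libraries where they do the work, as an engineer would, in place of code of your own. Each camera call takes 0.05 s, during which the arm holds its last target.

TASK

Get the sieving station ready: lay the two wooden sieve sticks front to back across the mouth of the empty crock, side by side with their cleats inside the rim and one either side of the middle, and stand the steel sieve on both of them over the middle of the crock with its spout hanging down between them. For ladling, lift only the upper beaker off the nested pair, leaving the lower one standing where it is, and stand it upright on the table midway between the crock and the white-lidded glaze tub, in line with both. Leave the crock and the tub where they stand.

Things in the scene. Friction and masses are not known exactly. Their poses are not given: they have to be found in the camera images.
- crock: Low round open stoneware crock, cream with a brown foot, empty, 2 kg. 170 mm across, 72 mm tall; mouth 154 mm across inside a flat 8 mm rim. Origin at the centre of its underside, on the table; x points away from the robot (front to back), y to the robot's left, z up.
- stick_a_center (a point): One of two alike wooden sieve sticks (either may go on either side), 60 g: a bar 200 mm long, 18 wide, 16 thick on two 12 mm tall cleats (blocks, 20 mm long) whose outer ends lie 50 mm either side of its middle. It lies on the cleats; the bar is 12 to 28 mm above the table. Point: centre of the bar, 20 mm above the cleats' feet. y along the stick, x across, z up.
- stick_b_center (a point): The other sieve stick, just like the first; same point and axes. Laid on the crock, the bar's ends bear on the rim and the cleats hang inside the mouth, with about 12 mm of play endwise. A gap of 40 to 48 mm between the two bars (centre lines 58 to 66 mm apart) suits the sieve.
- sieve_center (a point): Round stainless cup sieve, 58 mm tall, 120 g: an open cup, 66 mm across and 36 mm tall, over a central spout 34 mm across that narrows to 30 mm and reaches 22 mm below the cup's flat underside. It stands upright on the spout. Point: on its axis half-way up, 29 mm above the spout's end, 7 mm above the cup's underside, 29 mm below the rim. z up.
- beaker_top_center (a point): The upper, smaller one of two nested white plastic beakers: 66 mm across at the rim (a straight band 10 mm tall), 40 mm at the stepped foot, 90 mm tall, 60 g. At the start it stands loosely in the lower one, foot 30 mm above the table, so its top 30 mm are clear above the lower rim. Point: on its axis half-way up, 45 mm above its foot, 45 mm below its rim. z up.
- beaker_low_center (a point): The lower, slightly larger white beaker of the nested pair, standing on the table: 72 mm across at the rim, 90 mm tall, 90 g. It stays where it is. Point: on its axis half-way up, 45 mm above the table.
- tub: Round glaze tub with a white lid, 110 mm across, 125 mm tall, 0.9 kg, standing left or right of the crock (the nested beakers are on the other side), about 0.28 m from it centre to centre. It stays where it is. Origin at the centre of its underside; x away from the robot.
Mind the look-alikes: they are no part of the job. What is shaped like the part that bears beaker_top_center but purple is not meant.

How it is judged (in metres and radians):
At the end, for the whole second after the job is handed in: Sticks level on the rim, cleats inside, within 14 deg of front to back, centre lines 22-46 mm left and right of the crock's centre; sieve upright, fully down on both, within 14 mm of centre; beaker upright between crock and tub, within 40 mm of their line; low beaker, crock, tub unmoved (20 mm) (z of stick_a_center in the frame of crock between 0.075 and 0.086 m and angle between each of stick_a_center, stick_b_center's own z axis and vertical below 0.06 rad and angle between the y axis of each of stick_a_center, stick_b_center and the x axis of crock, either way round below 0.25 rad and x of stick_a_center in the frame of crock between -0.02 and 0.02 m and z of stick_b_center in the frame of crock between 0.075 and 0.086 m and x of stick_b_center in the frame of crock between -0.02 and 0.02 m and ((y of stick_a_center in the frame of crock between 0.022 and 0.046 m and y of stick_b_center in the frame of crock between -0.046 and -0.022 m) or (y of stick_b_center in the frame of crock between 0.022 and 0.046 m and y of stick_a_center in the frame of crock between -0.046 and -0.022 m)) and z of sieve_center in the frame of crock between 0.089 and 0.1 m and angle between each of sieve_center, beaker_top_center, beaker_low_center's own z axis and vertical below 0.08 rad and horizontal distance between sieve_center and crock below 0.014 m and height (world z) of beaker_top_center below 0.05 m and x of beaker_top_center in the frame of crock between -0.04 and 0.04 m and x of beaker_top_center in the frame of tub between -0.04 and 0.04 m and ((y of tub in the frame of crock above 0 m and y of beaker_top_center in the frame of crock between 0.115 and 0.22 m) or (y of tub in the frame of crock below 0 m and y of beaker_top_center in the frame of crock between -0.22 and -0.115 m)) and distance of beaker_low_center from where it was at the start of the episode below 0.025 m and distance of each of crock, tub from where it was at the start of the episode below 0.02 m and linear speed of each of stick_a, stick_b, sieve, beaker_top below 0.02 m/s); the robot touches nothing.
It fails at once if the lower beaker is lifted, dragged or tipped (30 mm or 0.4 rad) (distance of beaker_low_center from where it was at the start of the episode above 0.03 m or angle between beaker_low_center's own z axis and vertical above 0.4 rad).
It fails at once if the crock or the glaze tub is shifted by more than 25 mm (distance of any of crock, tub from where it was at the start of the episode above 0.025 m).
It fails at once if the sieve or the upper beaker is tipped over (angle between any of sieve_center, beaker_top_center's own z axis and vertical above 1 rad).
It also fails if it takes over 141 s, if anything falls off the work surface, if the arm or the gripper's body presses on something with over 40 N, if the wrist force passes 120 N, or if a joint passes its speed limit or range.

## Working session

There is one attempt and no reset: what is moved stays moved. The work goes in short steps, Python scripts to look and compute and a tool call to move; the robot and the scene stay as the last step left them, time stands still between calls to the robot, and variables do not carry over. Pictures are saved under pics/ and viewed, and the job is handed in when it is done.

Besides the shell and the picture viewer there is one more tool, called as name(argument=value, ...), one argument or row to a line, values as JSON. move_arm: Moves the arm, as the interface text tells. Its arguments: {"type":"object","properties":{"moves":{"type":"array","items":{"type":"array","items":{"type":"number"}}},"fingers":{"type":"number"}},"required":["moves"]}

```bash
mkdir -p pics; cat > h.py <<'E'
import numpy as np, cv2
from plant import manip, camera, workorder
from scipy.spatial.transform import Rotation as R
def rot(o):
    o=np.array(o,float)
    if o.shape==(3,3): return o
    if o.size==4: return None
    return R.from_euler('xyz',o,degrees=True).as_matrix()
def grab(name):
    s=manip.observe(); c=camera(name)
    if 'hand_eye' in c:
        T=np.eye(4); T[:3,:3]=rot(s['tool_rot']); T[:3,3]=s['tcp_pos']
        c['T']=T@np.array(c['hand_eye'])
    else:
        T=np.eye(4); T[:3,:3]=rot(c['orientation']); T[:3,3]=c['eye']; c['T']=T
    return c
def save(c,n): cv2.imwrite('pics/'+n+'.png',cv2.cvtColor(c['frame'],cv2.COLOR_RGB2BGR))
def ray(c,uv):
    p=cv2.undistortPoints(np.array(uv,float).reshape(-1,1,2),c['mtx'],np.array(c['dist_coeffs'],float)).reshape(-1,2)
    d=np.c_[p,np.ones(len(p))]@c['T'][:3,:3].T
    return c['T'][:3,3],d
def onplane(c,uv,z):
    o,d=ray(c,uv); t=(z-o[2])/d[:,2]; return o+d*t[:,None]
def cloud(c):
    v,u=np.mgrid[0:480,0:640]; uv=np.c_[u.ravel(),v.ravel()]
    o,d=ray(c,uv); P=o+d*c['range_z'].ravel()[:,None]
    P[c['range_z'].ravel()==0]=np.nan
    return P.reshape(480,640,3)
E
python3 - <<'E'
from h import *
print(manip.observe())
for n in ['scene','side','wrist']:
    c=grab(n); save(c,n+'0'); print(n,{k:c[k] for k in c if k not in('frame','range_z')})
E
```

```text
{'clock': 0.0, 'q': array([ 5.85497663e+01,  2.05977991e+01,  8.65974699e+01,  1.53072936e-03,
        7.29116776e+01, -6.59499715e+00]), 'joint_vel': array([ 0.00279965,  0.02190075,  0.03122791, -0.03271359, -0.07877896,
        0.04539359]), 'joint_efforts': array([-2.97267525e-04, -5.15354133e+01, -2.70732504e+01,  6.75245910e-02,
        3.49608168e-02, -1.46958596e-04]), 'tcp_pos': array([0.25182969, 0.54382333, 0.22182113]), 'tool_rot': array([-1.79893929e+02, -1.37354884e-02,  1.55144300e+02]), 'force': array([-0.49343179, -0.09262941, -0.52978632]), 'ft_torque': array([ 0.0309377 , -0.01169529,  0.01331143]), 'finger_gap': 0.08775929124711218}
scene {'mtx': array([[485.33310838,   0.        , 314.95211002],
       [  0.        , 485.33310838, 256.54837038],
       [  0.        ,   0.        ,   1.        ]]), 'dist_coeffs': array([-0.10167759,  0.        ,  0.        ,  0.        ,  0.        ]), 'eye': array([ 0.13020997, -0.72407521,  0.94005919]), 'orientation': array([-137.63333154,   -0.24321488,  -26.74244146]), 'T': array([[ 0.89303027, -0.32991251,  0.30603051,  0.13
[... 1090 characters left out ...]
  ]]), 'dist_coeffs': array([-0.06356566,  0.        ,  0.        ,  0.        ,  0.        ]), 'hand_eye': array([[-2.11875304e-04, -9.54335557e-01, -2.98736673e-01,
         8.14774748e-02],
       [ 9.99999977e-01, -2.13516894e-04, -2.71427511e-05,
        -1.77891627e-04],
       [-3.78820342e-05, -2.98736672e-01,  9.54335580e-01,
        -1.62316890e-01],
       [ 0.00000000e+00,  0.00000000e+00,  0.00000000e+00,
         1.00000000e+00]]), 'T': array([[ 0.42050825,  0.86609682,  0.27027599,  0.17801632],
       [ 0.90728738, -0.40090591, -0.12690175,  0.57821295],
       [-0.00155396,  0.29858123, -0.95438296,  0.38426037],
       [ 0.        ,  0.        ,  0.        ,  1.        ]])}
```

View pics/scene0.png

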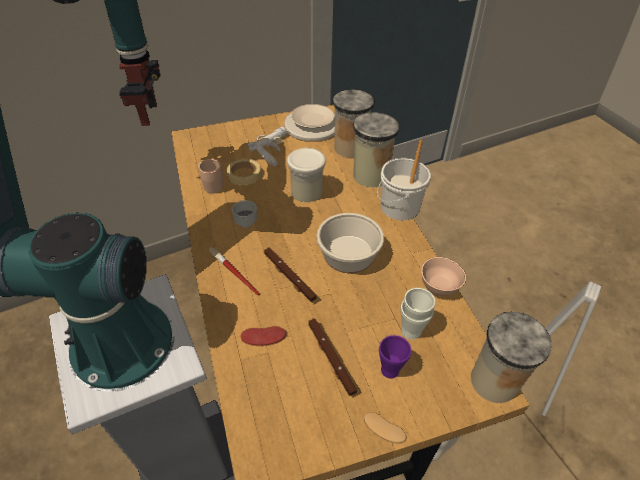

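View pics/side0.png

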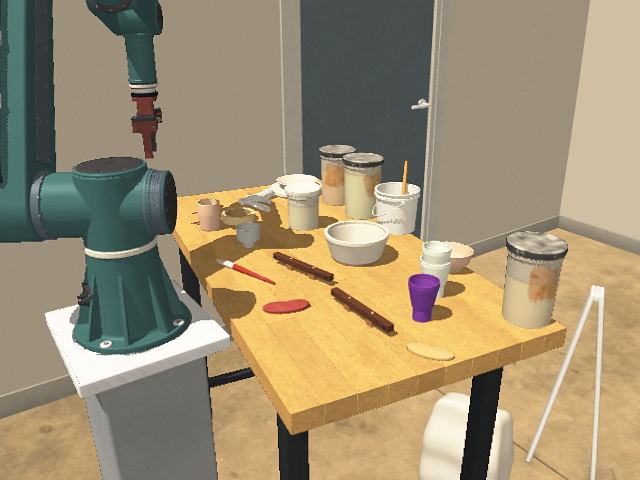

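View pics/wrist0.png

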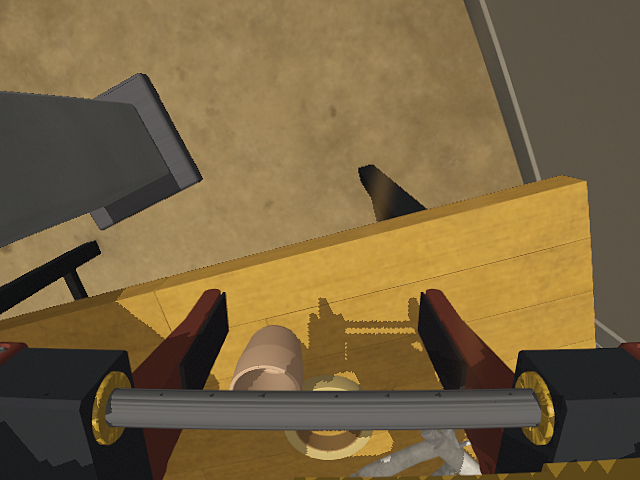

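The scene view shows the crock at (350,243), sticks at (290,275) and (332,356), and the sieve, a grey cup, at (245,213). The white-lidded tub is at (307,173) and the white nested beakers at (416,312).

Look-alikes:
- Upper beaker: the purple beaker at (394,355) has the wrong colour.
- Tub: the brush bucket at (404,188) and the dark-lidded jars at (352,120), (375,145) and (512,355).
- Sieve: the brass ring at (244,172) and the pink mug at (211,176).
- Crock: the bowls at (443,275) and (313,118).
- Sticks: the paintbrush at (235,272).

Next come close crops and measurement.

```bash
cat > m0.py <<'E'
from h import *
S=grab('scene');D=grab('side')
im=cv2.cvtColor(S['frame'],cv2.COLOR_RGB2BGR)
cv2.imwrite('pics/crop0.png',cv2.resize(im[120:400,190:470],None,fx=2.1,fy=2.1,interpolation=cv2.INTER_CUBIC))
for nm,c in(('scene',S),('side',D)):
    P=cloud(c); ok=np.isfinite(P[...,2]); np.save(nm+'P.npy',P)
    print(nm,'table z',np.nanmedian(P[(P[...,2]<.02)&(P[...,2]>-.02)][:,2]))
    hsv=cv2.cvtColor(c['frame'],cv2.COLOR_RGB2HSV)
    # objects above table
    m=(P[...,2]>.012)&(P[...,2]<.3)&(P[...,0]>.2)&(P[...,0]<1.1)&(abs(P[...,1])<.75)
    m=cv2.erode(m.astype('uint8'),np.ones((3,3)))
    n,l,st,ce=cv2.connectedComponentsWithStats(m)
    for i in range(1,n):
        if st[i,4]<60: continue
        Q=P[l==i]; print(i,st[i,4],'px',ce[i].round(),'min',Q.min(0).round(3),'max',Q.max(0).round(3),'col',c['frame'][l==i].mean(0).round())
E
python3 m0.py
```

```text
scene table z 0.00023426068777354647
4 7178 px [367. 148.] min [0.695 0.036 0.013] max [0.901 0.671 0.192] col [139. 126. 106.]
5 117 px [143. 115.] min [0.223 0.484 0.226] max [0.241 0.505 0.287] col [53. 27. 22.]
6 331 px [268. 144.] min [0.539 0.431 0.013] max [0.679 0.593 0.037] col [127. 120. 109.]
9 1334 px [306. 172.] min [0.561 0.228 0.016] max [0.66  0.329 0.129] col [160. 149. 127.]
10 518 px [211. 174.] min [0.339 0.391 0.015] max [0.401 0.467 0.086] col [118.  93.  74.]
11 210 px [244. 171.] min [0.426 0.392 0.014] max [0.523 0.492 0.029] col [125. 105.  70.]
12 426 px [245. 212.] min [0.372 0.201 0.023] max [0.434 0.273 0.062] col [81. 78. 72.]
13 1840 px [349. 237.] min [ 0.517 -0.078  0.015] max [0.682 0.089 0.076] col [156. 143. 122.]
14 388 px [290. 275.] min [ 0.402 -0.098  0.019] max [0.45  0.096 0.032] col [78. 46. 31.]
17 806 px [443. 273.] min [ 0.697 -0.243  0.013] max [ 0.803 -0.137  0.055] col [175. 137. 109.]
20 1101 px [417. 311.] min [ 0.577 -0.305  0.016] max [ 0.646 -0.236  0.123] col [155. 150. 130.]
21 4351 px [510. 355.] min [ 0.639 -0.52   0.014] max
[... 404 characters left out ...]
 max [0.894 0.673 0.189] col [199. 184. 156.]
3 468 px [209. 212.] min [0.337 0.386 0.017] max [0.402 0.465 0.085] col [193. 155. 123.]
6 137 px [237. 214.] min [0.423 0.385 0.015] max [0.517 0.487 0.026] col [160. 135.  90.]
7 374 px [248. 232.] min [0.365 0.195 0.02 ] max [0.431 0.272 0.059] col [139. 136. 124.]
8 4277 px [532. 275.] min [ 0.633 -0.523  0.012] max [ 0.752 -0.41   0.177] col [177. 156. 125.]
9 2295 px [436. 272.] min [ 0.477 -0.37   0.014] max [ 0.803 -0.144  0.121] col [175. 146. 159.]
10 355 px [303. 266.] min [ 0.398 -0.103  0.014] max [0.447 0.093 0.03 ] col [104.  63.  42.]
11 497 px [363. 310.] min [ 0.397 -0.355  0.014] max [ 0.415 -0.16   0.03 ] col [106.  64.  44.]
```

View pics/crop0.png

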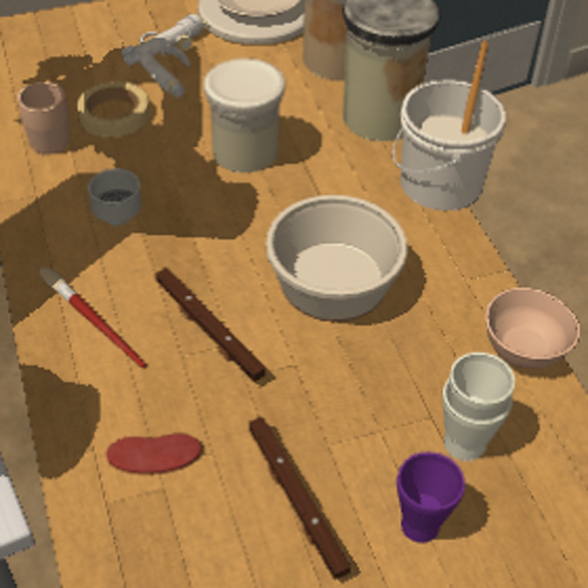

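The crop confirms the choices. The nested pair is white and the purple beaker stands alone. The sieve is the grey cup with mesh in its bottom, and both sticks are brown bars with two pegs. Next I fit circles and bars from both views.

```bash
cat > m1.py <<'E'
from h import *
from scipy.optimize import least_squares
def fitc(Q,r):
    f=lambda p:np.hypot(Q[:,0]-p[0],Q[:,1]-p[1])-p[2]
    s=least_squares(f,[Q[:,0].mean(),Q[:,1].mean(),r],loss='soft_l1',f_scale=.002); return s.x
for nm in('scene','side'):
    P=np.load(nm+'P.npy').reshape(-1,3);P=P[np.isfinite(P[:,2])]
    for o,c,r,R0,zl,zh in(('crock',(.6,.004),.085,.1,.068,.08),('tub',(.612,.278),.055,.075,.1,.12),('sieve',(.402,.235),.033,.05,.03,.055),('btop',(.612,-.27),.033,.05,.110,.118),('blow',(.612,-.27),.036,.05,.06,.088)):
        Q=P[(np.hypot(P[:,0]-c[0],P[:,1]-c[1])<R0)&(P[:,2]>zl)&(P[:,2]<zh)]
        N=P[(np.hypot(P[:,0]-c[0],P[:,1]-c[1])<R0)]
        print(nm,o,len(Q),fitc(Q,r).round(4),'ztop',np.percentile(N[:,2],99.5).round(4))
    for o,c in(('stA',(.426,0)),('stB',(.409,-.253))):
        Q=P[(abs(P[:,0]-c[0])<.04)&(abs(P[:,1]-c[1])<.11)&(P[:,2]>.021)&(P[:,2]<.05)]
        (ce,wh,a)=cv2.minAreaRect((Q[:,:2]*1000).astype('float32'))
        print(nm,o,len(Q),np.round(ce,1),np.round(wh,1),round(a,1),'z',np.median(Q[:,2]).round(4))
E
python3 m1.py
```

```text
scene crock 545 [0.6003 0.0069 0.0806] ztop 0.0747
scene tub 285 [0.6098 0.2755 0.0429] ztop 0.1264
scene sieve 304 [0.4036 0.2366 0.0315] ztop 0.0615
scene btop 138 [ 0.6128 -0.2686  0.0314] ztop 0.1222
scene blow 418 [ 0.6093 -0.2718  0.029 ] ztop 0.1222
scene stA 512 [426.7   2.7] [ 20.6 201.3] 11.3 z 0.0276
scene stB 728 [ 410.9 -251.2] [200.8  19.3] 89.2 z 0.0278
side crock 277 [0.5981 0.0035 0.0807] ztop 0.0718
side tub 363 [0.606  0.2721 0.0423] ztop 0.1236
side sieve 327 [0.3995 0.2348 0.0318] ztop 0.0588
side btop 193 [ 0.6106 -0.2708  0.0314] ztop 0.1201
side blow 355 [ 0.6113 -0.2699  0.034 ] ztop 0.1201
side stA 342 [425.6  -2.2] [ 24.5 203. ] 10.8 z 0.0258
side stB 516 [ 408.1 -253.9] [203.   22.2] 88.8 z 0.0262
```

```bash
cat > go.py <<'E'
import sys
from h import *
# target x y z yaw n : prints total shift in tool mm + turn, per-row step over n rows
def go(x,y,z,yaw,n=1):
    s=manip.observe(); Rt=rot(s['tool_rot'])
    d=Rt.T@(np.array([x,y,z])-s['tcp_pos'])*1000
    t=-((yaw-s['tool_rot'][2]+180)%360-180)
    v=np.r_[d,t]
    print('clk',round(s['clock'],2),'at',np.round(s['tcp_pos'],4),np.round(s['tool_rot'],2),'gap',round(s['finger_gap'],4),'F',np.round(s['force'],1),'q6',round(s['q'][5],1))
    print('total',v.round(1),'step/%d'%n,(v/n).round(1),'norm/row',np.linalg.norm(d/n).round(1))
if __name__=='__main__':
    a=list(map(float,sys.argv[1:])); go(*a[:4],n=int(a[4]) if len(a)>4 else 1)
E
python3 go.py .4265 0 .22 101.2 12
```

```text
clk 0.25 at [0.252  0.5441 0.2222] [-179.95   -0.    155.15] gap 0.0878 F [ 0.4 -0.8 -0.1] q6 -6.6
total [-387.  -420.4    2.6   53.9] step/12 [-32.3 -35.    0.2   4.5] norm/row 47.6
```

move_arm(
  moves=[
    [-20,-22,0,3],
    [-55,-60,0,8],
    [-90,-98,0,13],
    [-126,-137,0,18],
    [-162,-176,0,23],
    [-198,-215,0,28],
    [-234,-254,0,33],
    [-270,-293,0,38],
    [-304,-330,1,43],
    [-336,-365,2,48],
    [-364,-396,3,52],
    [-387,-420,3,54],
  ],
  fingers=1,
)

```text
clock: 1.45
tcp_pos: [0.427, -0.0022, 0.2198]
tool_rot: [180.0, 0.1, 100.9]
force: [0.6, 1.0, 0.2]
finger_gap: 0.0879
```

```bash
python3 - <<'E'
from h import *
c=grab('wrist');save(c,'w1')
import go; go.go(.4265,0,.22,101.2)
E
```

```text
clk 1.5 at [ 0.43   -0.0071  0.2201] [179.89   0.33 100.81] gap 0.0876 F [ 3.8 -3.8 -0.7] q6 -20.6
total [ 7.6 -2.1  0.1 -0.4] step/1 [ 7.6 -2.1  0.1 -0.4] norm/row 7.9
```

View pics/w1.png

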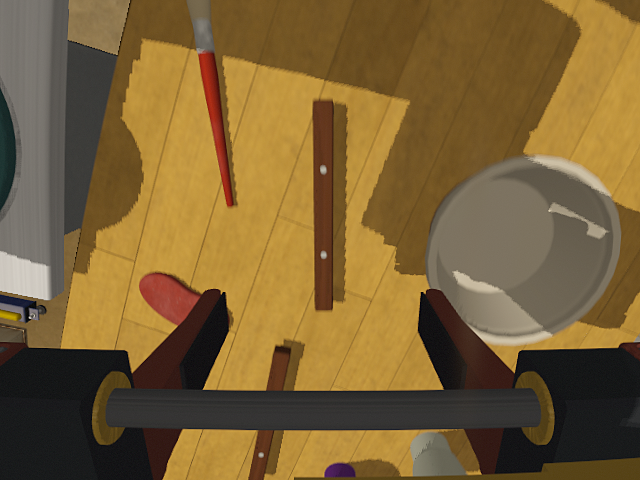

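The wrist view shows stick A upright in the picture at (323,205) and the crock at (525,250), with the arm still settling. I let it settle and measure.

move_arm(
  moves=[
    [7,-2,0,0],
    [7,-2,0,0],
    [7,-2,0,0],
  ],
)

```text
clock: 1.8
tcp_pos: [0.426, 0.0007, 0.2199]
tool_rot: [179.9, 0.3, 100.9]
force: [-0.5, 1.2, 0.1]
finger_gap: 0.0876
```

```bash
cat > st.py <<'E'
from h import *
import sys
def stick(c,z,guess=None):
    hsv=cv2.cvtColor(c['frame'],cv2.COLOR_RGB2HSV);f=c['frame'].astype(int)
    m=((hsv[...,2]<130)&(hsv[...,1]>110)&(f[...,0]>f[...,2]+18)&((hsv[...,0]<14)|(hsv[...,0]>172))).astype('uint8')
    m=cv2.morphologyEx(m,cv2.MORPH_OPEN,np.ones((3,3)));m=cv2.morphologyEx(m,cv2.MORPH_CLOSE,np.ones((5,5)))
    ct,_=cv2.findContours(m,cv2.RETR_EXTERNAL,cv2.CHAIN_APPROX_NONE)
    for k in ct:
        if cv2.contourArea(k)<400: continue
        Q=onplane(c,k.reshape(-1,2),z)
        ce,wh,a=cv2.minAreaRect((Q[:,:2]*1000).astype('float32'))
        if max(wh)>150 and max(wh)<250: print('px',k.reshape(-1,2).mean(0).round(),'ctr',np.round(ce,1),'wh',np.round(wh,1),'ang',round(a,1))
if __name__=='__main__':
    c=grab('wrist');save(c,sys.argv[1]); stick(c,float(sys.argv[2]))
    print(np.round(manip.observe()['q'],1))
    import go; go.go(.4265,0,.22,101.2)
E
python3 st.py w2 .028
python3 - <<'E'
from h import *
import st
for n in('scene','side'): st.stick(grab(n),.028)
E
```

```text
px [468. 345.] ctr [ 596.  -113.7] wh [ 49.8 156. ] ang 53.2
px [323. 205.] ctr [426.8   2.1] wh [ 16.9 197.7] ang 11.3
[ -9.    6.  107.   -0.3  66.8 -19.8]
clk 1.85 at [0.4261 0.0008 0.22  ] [179.92   0.31 100.94] gap 0.0879 F [-0.1 -0.2 -0.5] q6 -19.8
total [-0.8  0.3 -0.  -0.3] step/1 [-0.8  0.3 -0.  -0.3] norm/row 0.9
px [332. 357.] ctr [ 409.2 -253.3] wh [202.7  22.6] ang 88.6
px [290. 274.] ctr [423.3  -3.1] wh [ 26.5 206. ] ang 11.1
px [275. 164.] ctr [583.1 423.9] wh [172.4 113.3] ang 75.4
px [363. 310.] ctr [ 398.7 -265. ] wh [211.5  33.4] ang 88.9
```

```bash
python3 go.py .4267 .0015 .004 101.3 10
```

```text
clk 1.95 at [0.4263 0.0006 0.22  ] [179.9    0.32 100.95] gap 0.0875 F [-0.2 -0.  -0.5] q6 -19.8
total [ 2.00e+00  2.00e-01  2.16e+02 -4.00e-01] step/10 [ 0.2  0.  21.6 -0. ] norm/row 21.6
```

move_arm(
  moves=[
    [1,0,20,0],
    [1,0,50,0],
    [2,0,85,0],
    [2,0,120,0],
    [2,0,150,0],
    [2,0,175,0],
    [2,0,195,0],
    [2,0,207,0],
    [2,0,214,0],
    [2,0,216,0],
    [2,0,216,0],
  ],
  fingers=0,
)

```text
clock: 3.05
tcp_pos: [0.4267, 0.0018, 0.0042]
tool_rot: [179.9, 0.3, 101.0]
force: [0.1, -0.6, 0.6]
finger_gap: 0.0439
```

move_arm(
  moves=[
    [0,0,0,0],
    [0,0,0,0],
    [0,0,0,0],
    [0,0,0,0],
    [0,0,0,0],
    [0,0,0,0],
    [0,0,0,0],
  ],
  fingers=-1,
)

```text
clock: 3.75
tcp_pos: [0.427, 0.0017, 0.0046]
tool_rot: [179.8, 0.3, 101.0]
force: [-0.4, 0.7, 5.9]
finger_gap: 0.0176
```

```bash
python3 go.py .599 .036 .2 180 10
```

```text
clk 3.75 at [0.427  0.0017 0.0046] [179.85   0.34 100.98] gap 0.0176 F [-0.4  0.7  5.9] q6 -19.4
total [  -0.3  175.9 -195.   -79. ] step/10 [ -0.   17.6 -19.5  -7.9] norm/row 26.3
```

move_arm(
  moves=[
    [0,0,-8,0],
    [0,0,-25,0],
    [0,0,-55,0],
    [0,0,-90,0],
    [0,0,-125,0],
    [0,0,-155,0],
    [0,0,-178,0],
    [0,0,-190,0],
    [0,0,-195,0],
    [0,0,-195,0],
    [0,0,-195,0],
  ],
)

```text
clock: 4.85
tcp_pos: [0.4256, 0.0028, 0.199]
tool_rot: [179.9, 0.3, 101.0]
force: [-0.1, 0.7, -0.7]
finger_gap: 0.0183
```

```bash
python3 st.py w3 .22; python3 go.py .599 .036 .2 180 10
```

```text
[ -8.7   7.5 108.7  -0.3  63.6 -19.5]
clk 4.9 at [0.4255 0.0028 0.1987] [179.95   0.3  100.98] gap 0.018 F [-0.4  0.6  0.1] q6 -19.5
total [ -3.1   0.5 -21.3  -0.2] step/1 [ -3.1   0.5 -21.3  -0.2] norm/row 21.5
clk 4.9 at [0.4255 0.0028 0.1987] [179.95   0.3  100.98] gap 0.018 F [-0.4  0.6  0.1] q6 -19.5
total [ -0.5 176.7  -1.1 -79. ] step/10 [-0.1 17.7 -0.1 -7.9] norm/row 17.7
```

View pics/w3.png

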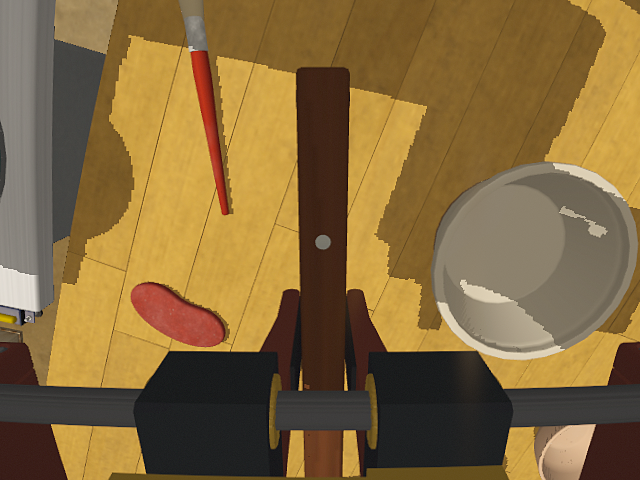

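The stick is held straight at 18 mm opening, with its far end at (323,68). The crock's full rim is in view, so I measure it and how well the grip is centred.

```bash
cat > cr.py <<'E'
from h import *
from m1 import fitc
def crock(c,cx=.6,cy=.005):
    P=cloud(c).reshape(-1,3);P=P[np.isfinite(P[:,2])]
    N=P[np.hypot(P[:,0]-cx,P[:,1]-cy)<.1]
    zt=np.percentile(N[N[:,2]<.09][:,2],99)
    Q=N[(N[:,2]>zt-.006)&(N[:,2]<.09)]
    print('ztop',zt.round(4),len(Q),'fit',fitc(Q,.081).round(4))
E
sed -i 's/^for nm in/if __name__=="__main__":\n  for nm in/; ' m1.py
python3 - <<'E'
s=open('m1.py').read().split('if __name__')
b=s[1].split('\n'); open('m1.py','w').write(s[0]+'if __name__'+b[0]+'\n'+b[1]+'\n'+'\n'.join('  '+l for l in b[2:]))
E
python3 - <<'E'
from h import *
import cr
c=grab('wrist'); cr.crock(c)
s=manip.observe()
P=onplane(c,[[323,68]],s['tcp_pos'][2]+.0234)[0]
print((rot(s['tool_rot']).T@(P-s['tcp_pos'])*1000).round(1))
# rim by image: outer ellipse by colour
E
```

```text
ztop 0.0734 6632 fit [0.5997 0.0075 0.0802]
[ 99.2   0.6 -23.9]
```

```bash
python3 go.py .5995 .037 .16 180 10
```

```text
clk 4.95 at [0.4255 0.0029 0.1987] [179.96   0.29 100.98] gap 0.0178 F [ 0.2 -0.3 -0.2] q6 -19.5
total [  0.6 177.3  38.8 -79. ] step/10 [ 0.1 17.7  3.9 -7.9] norm/row 18.2
```

move_arm(
  moves=[
    [0,10,0,-4],
    [0,28,0,-12],
    [0,48,0,-20],
    [0,70,0,-28],
    [0,92,0,-36],
    [0,114,0,-45],
    [0,136,0,-54],
    [0,154,0,-63],
    [0,168,5,-71],
    [0,175,15,-77],
    [1,177,28,-79],
    [1,177,35,-79],
  ],
)

```text
clock: 6.15
tcp_pos: [0.5983, 0.0375, 0.1615]
tool_rot: [-179.7, -0.1, 180.0]
force: [0.4, 0.2, -0.2]
finger_gap: 0.0174
```

```bash
python3 - <<'E'
from h import *
import cr
c=grab('wrist');save(c,'w4'); cr.crock(c)
c=grab('scene');save(c,'s4')
import go;go.go(.5995,.037,.067,180)
E
```

```text
ztop 0.0733 6862 fit [0.6004 0.0073 0.0798]
clk 6.25 at [0.5976 0.0374 0.1618] [-1.7973e+02 -1.4000e-01  1.7991e+02] gap 0.0179 F [-1.   0.  -0.3] q6 -92.6
total [-2.2  0.1 94.8 -0.1] step/1 [-2.2  0.1 94.8 -0.1] norm/row 94.8
```

View pics/w4.png

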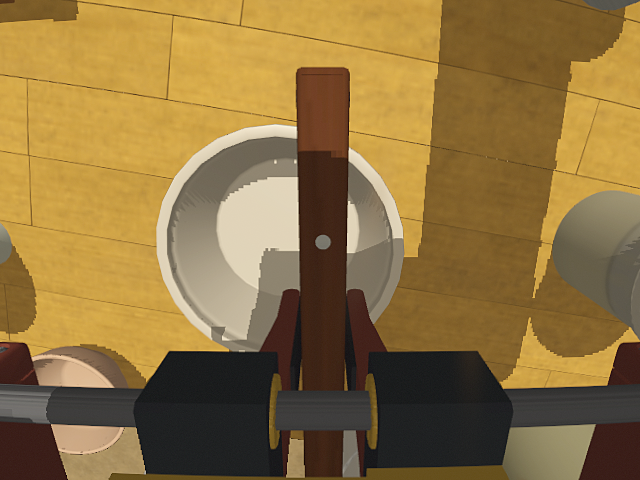

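View pics/s4.png

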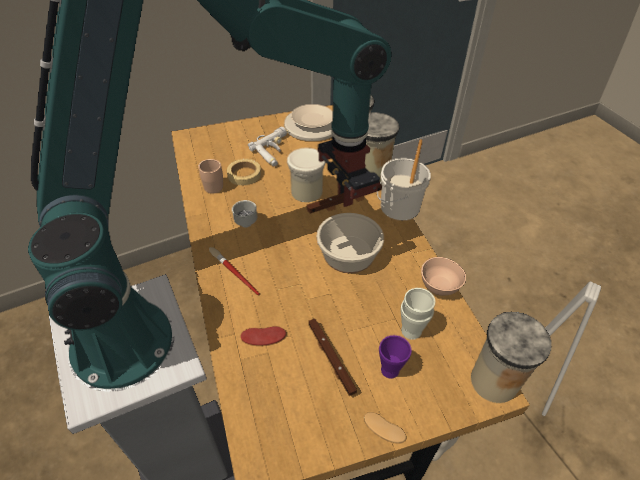

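The crock and the held stick line up, so I lower it.

move_arm(
  moves=[
    [-1,0,12,0],
    [-2,0,30,0],
    [-2,0,50,0],
    [-2,0,66,0],
    [-2,0,78,0],
    [-2,0,86,0],
    [-2,0,91,0],
    [-2,0,93,0],
    [-2,0,95,0],
    [-2,0,96,0],
    [-2,0,96,0],
  ],
)

```text
clock: 7.35
tcp_pos: [0.5996, 0.0369, 0.0661]
tool_rot: [-179.7, -0.1, 179.9]
force: [0.2, -0.9, 0.6]
finger_gap: 0.018
```

```bash
python3 go.py .600 .0375 .0646 180
```

```text
clk 7.35 at [0.5996 0.0369 0.0661] [-1.7972e+02 -1.1000e-01  1.7991e+02] gap 0.018 F [ 0.2 -0.9  0.6] q6 -92.6
total [-0.4  0.6  1.5 -0.1] step/1 [-0.4  0.6  1.5 -0.1] norm/row 1.6
```

Down about 1 mm more to contact, then open partly to 36 mm so the fingers stay inside the mouth.

move_arm(
  moves=[
    [0,0,1,0],
    [0,0,1.5,0],
    [0,0,2,0],
    [0,0,2,0],
  ],
)

```text
clock: 7.75
tcp_pos: [0.5999, 0.0369, 0.0646]
tool_rot: [-179.7, -0.1, 179.9]
force: [-0.3, 0.0, 3.7]
finger_gap: 0.0177
```

move_arm(
  moves=[
    [0,0,0,0],
    [0,0,0,0],
    [0,0,0,0],
    [0,0,0,0],
  ],
  fingers=-0.25,
)

```text
clock: 8.15
tcp_pos: [0.5997, 0.0369, 0.0645]
tool_rot: [-179.7, -0.1, 179.9]
force: [-0.2, -0.4, 0.3]
finger_gap: 0.0333
```

move_arm(
  moves=[
    [0,0,-8,0],
    [0,0,-25,0],
    [0,0,-55,0],
    [0,0,-90,0],
    [0,0,-120,0],
    [0,0,-140,0],
    [0,0,-150,0],
    [0,0,-155,0],
    [0,0,-155,0],
  ],
)

```text
clock: 9.05
tcp_pos: [0.5999, 0.0377, 0.2195]
tool_rot: [-179.7, -0.1, 179.9]
force: [0.0, 0.4, -0.1]
finger_gap: 0.033
```

```bash
python3 - <<'E'
from h import *
import st
c=grab('wrist');save(c,'w5'); st.stick(c,.088)
P=cloud(c); Q=P[(abs(P[...,0]-.6)<.1)&(abs(P[...,1]-.0375)<.006)&(P[...,2]>.07)&(P[...,2]<.12)];print('z bar',np.percentile(Q[:,2],[5,50,95]).round(4), np.polyfit(Q[:,0],Q[:,2],1))
import go;go.go(.4095,-.2525,.2,89,10)
E
```

```text
px [323. 221.] ctr [599.3  36.5] wh [197.3  17.1] ang 0.0
z bar [0.0872 0.0883 0.0895] [0.00123442 0.0875997 ]
clk 9.1 at [0.5995 0.0377 0.2187] [-1.7973e+02 -1.5000e-01  1.7991e+02] gap 0.0329 F [ 0.1 -0.3 -0.4] q6 -92.6
total [ 189.5 -290.4   20.6   90.9] step/10 [ 18.9 -29.    2.1   9.1] norm/row 34.7
```

View pics/w5.png

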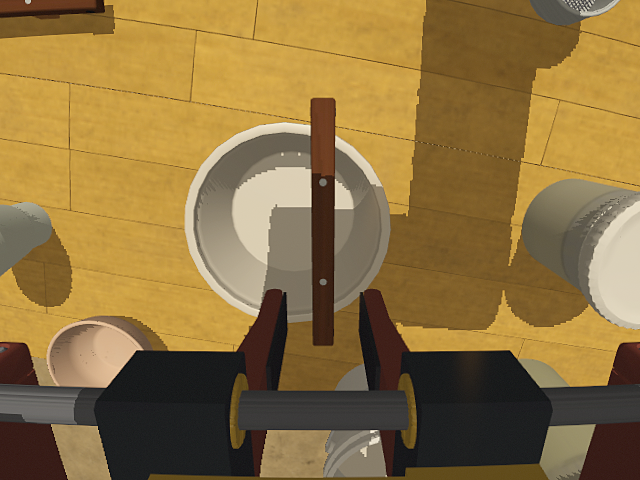

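Stick A lies level on the rim at (323,221), bar top 88 mm, cleats inside. On to stick B.

move_arm(
  moves=[
    [8,-12,0,4],
    [22,-34,0,12],
    [40,-60,0,20],
    [58,-90,0,28],
    [77,-120,0,37],
    [97,-150,0,46],
    [117,-180,0,55],
    [137,-210,0,64],
    [156,-240,5,73],
    [172,-265,10,81],
    [184,-283,15,88],
    [189,-290,18,91],
  ],
  fingers=0,
)

```text
clock: 10.3
tcp_pos: [0.408, -0.2531, 0.2009]
tool_rot: [-179.7, 0.2, 88.5]
force: [-0.3, -0.3, 1.5]
finger_gap: 0.0437
```

move_arm(
  moves=[
    [0,0,0,0],
    [0,0,0,0],
    [0,0,0,0],
  ],
)

```text
clock: 10.6
tcp_pos: [0.408, -0.2524, 0.2005]
tool_rot: [-179.7, 0.1, 88.6]
force: [-0.6, 0.4, -0.1]
finger_gap: 0.0442
```

```bash
python3 st.py w6 .028; python3 go.py .4095 -.2525 .004 89
```

```text
px [327. 209.] ctr [ 411.3 -251.4] wh [197.3  17.3] ang 88.9
[-39.7  12.1 102.4  -0.4  65.6 -38.2]
clk 10.65 at [ 0.4083 -0.2525  0.2007] [-1.7969e+02  1.7000e-01  8.8620e+01] gap 0.0439 F [ 0.1 -0.4  0.2] q6 -38.2
total [252.8  12.1 -20.1 -12.6] step/1 [252.8  12.1 -20.1 -12.6] norm/row 253.8
clk 10.65 at [ 0.4083 -0.2525  0.2007] [-1.7969e+02  1.7000e-01  8.8620e+01] gap 0.0439 F [ 0.1 -0.4  0.2] q6 -38.2
total [  0.6   2.3 196.7  -0.4] step/1 [  0.6   2.3 196.7  -0.4] norm/row 196.7
```

View pics/w6.png

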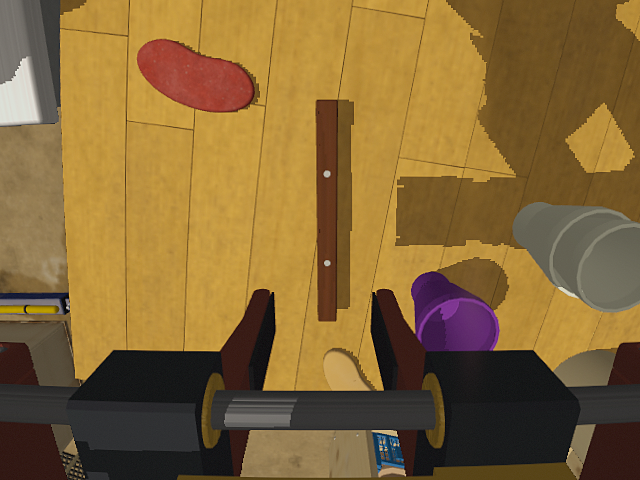

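Stick B is at (327,209), centred between the jaws to within about 3 mm. I descend on it.

move_arm(
  moves=[
    [0,1,15,0],
    [1,2,45,0],
    [1,3,80,0],
    [1,3,115,0],
    [1,3,145,0],
    [1,3,168,0],
    [1,3,183,0],
    [1,3,192,0],
    [1,3,196,0],
    [1,3,197,0],
    [1,3,197,0],
  ],
)

```text
clock: 11.75
tcp_pos: [0.4107, -0.2523, 0.0042]
tool_rot: [-179.7, 0.2, 88.6]
force: [-0.2, 1.1, 0.3]
finger_gap: 0.0438
```

move_arm(
  moves=[
    [0,0,0,0],
    [0,0,0,0],
    [0,0,0,0],
    [0,0,0,0],
    [0,0,0,0],
    [0,0,0,0],
  ],
  fingers=-1,
)

```text
clock: 12.35
tcp_pos: [0.4109, -0.2525, 0.0046]
tool_rot: [-179.8, 0.2, 88.6]
force: [-0.1, 1.3, 6.2]
finger_gap: 0.0179
```

move_arm(
  moves=[
    [0,0,-8,0],
    [0,0,-25,0],
    [0,0,-55,0],
    [0,0,-90,0],
    [0,0,-125,0],
    [0,0,-155,0],
    [0,0,-178,0],
    [0,0,-190,0],
    [0,0,-195,0],
    [0,0,-195,0],
    [0,0,-195,0],
  ],
)

```text
clock: 13.45
tcp_pos: [0.411, -0.2512, 0.1984]
tool_rot: [-179.7, 0.1, 88.6]
force: [-0.8, -0.3, -1.0]
finger_gap: 0.0178
```

```bash
python3 - <<'E'
from h import *
import cr
c=grab('wrist');save(c,'w7')
import go;go.go(.600,-.0245,.16,180,12)
E
```

```text
clk 13.5 at [ 0.4109 -0.2511  0.1983] [-1.7965e+02  1.4000e-01  8.8640e+01] gap 0.0181 F [-0.   0.1 -0.5] q6 -37.9
total [231.1 183.9  36.6 -91.4] step/12 [19.3 15.3  3.  -7.6] norm/row 24.8
```

View pics/w7.png

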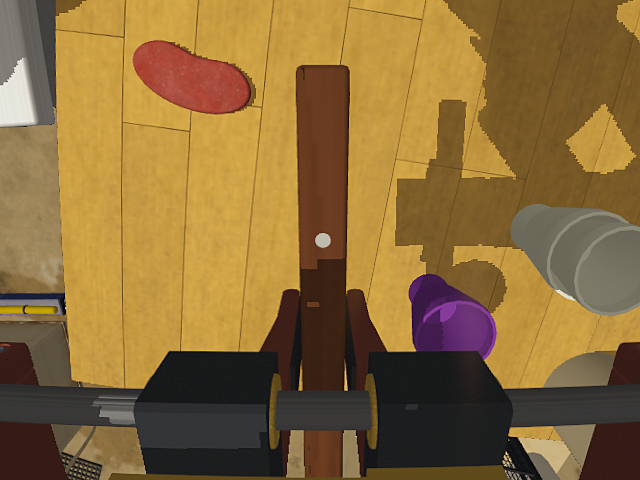

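move_arm(
  moves=[
    [10,8,0,-4],
    [28,22,0,-11],
    [48,38,0,-19],
    [70,56,0,-27],
    [92,74,0,-35],
    [115,92,0,-43],
    [138,110,0,-52],
    [161,128,0,-61],
    [184,146,0,-70],
    [206,163,5,-79],
    [222,176,12,-87],
    [231,183,20,-91],
  ],
)

```text
clock: 14.7
tcp_pos: [0.5998, -0.023, 0.1749]
tool_rot: [-179.9, -0.4, -180.0]
force: [0.0, -0.5, -0.6]
finger_gap: 0.0177
```

move_arm(
  moves=[
    [0,0,6,0],
    [0,0,10,0],
    [0,0,12,0],
    [0,0,12,0],
  ],
)

```text
clock: 15.1
tcp_pos: [0.599, -0.0237, 0.1625]
tool_rot: [-179.9, -0.5, 179.9]
force: [0.8, -0.7, -0.3]
finger_gap: 0.0178
```

```bash
python3 - <<'E'
from h import *
import go;go.go(.600,-.025,.0646,180,12)
E
```

```text
clk 15.1 at [ 0.599  -0.0237  0.1625] [-179.91   -0.51  179.91] gap 0.0178 F [ 0.8 -0.7 -0.3] q6 -98.6
total [-1.9 -1.2 97.9 -0.1] step/12 [-0.2 -0.1  8.2 -0. ] norm/row 8.2
```

move_arm(
  moves=[
    [-1,-1,12,0],
    [-2,-1,30,0],
    [-2,-1,50,0],
    [-2,-1,66,0],
    [-2,-1,78,0],
    [-2,-1,87,0],
    [-2,-1,93,0],
    [-2,-1,96,0],
    [-2,-1,98,0],
    [-2,-1,98.5,0],
    [-2,-1,98.5,0],
  ],
)

```text
clock: 16.2
tcp_pos: [0.6003, -0.0248, 0.0646]
tool_rot: [-179.9, -0.5, 179.9]
force: [-2.2, -0.2, 3.7]
finger_gap: 0.0177
```

```bash
python3 go.py .600 -.025 .0646 180
```

```text
clk 16.2 at [ 0.6003 -0.0248  0.0646] [-179.9    -0.46  179.91] gap 0.0177 F [-2.2 -0.2  3.7] q6 -98.6
total [ 0.3 -0.2  0.  -0.1] step/1 [ 0.3 -0.2  0.  -0.1] norm/row 0.4
```

Light contact at 3.7 N. I release and retreat.

move_arm(
  moves=[
    [0,0,0,0],
    [0,0,0,0],
    [0,0,0,0],
    [0,0,0,0],
  ],
  fingers=-0.25,
)

```text
clock: 16.6
tcp_pos: [0.6005, -0.0248, 0.0647]
tool_rot: [-179.9, -0.4, 179.9]
force: [0.1, -0.3, 1.2]
finger_gap: 0.0327
```

move_arm(
  moves=[
    [0,0,-8,0],
    [0,0,-25,0],
    [0,0,-55,0],
    [0,0,-90,0],
    [0,0,-120,0],
    [0,0,-140,0],
    [0,0,-150,0],
    [0,0,-155,0],
    [0,0,-155,0],
  ],
)

```text
clock: 17.5
tcp_pos: [0.6016, -0.0246, 0.2197]
tool_rot: [-179.9, -0.4, 179.9]
force: [0.4, 0.2, -0.1]
finger_gap: 0.0332
```

```bash
python3 - <<'E'
from h import *
import st
c=grab('wrist');save(c,'w8'); st.stick(c,.088)
P=cloud(c)
for y in(.0365,-.025):
    Q=P[(abs(P[...,0]-.6)<.1)&(abs(P[...,1]-y)<.006)&(P[...,2]>.08)&(P[...,2]<.12)];print('z bar',np.percentile(Q[:,2],[5,50,95]).round(4), np.polyfit(Q[:,0],Q[:,2],1))
import go;go.go(.4015,.236,.22,90,12)
E
```

```text
px [398. 247.] ctr [622.8  26.9] wh [244.1  38.1] ang 0.6
px [323. 220.] ctr [599.7 -25.4] wh [ 17.5 197.8] ang 89.8
z bar [0.0871 0.0883 0.0895] [0.00174071 0.0872858 ]
z bar [0.0871 0.0883 0.0894] [0.00173661 0.0872963 ]
clk 17.55 at [ 0.6012 -0.0245  0.2189] [-179.91   -0.52  179.91] gap 0.0328 F [-0.2 -0.2  0.4] q6 -98.7
total [200.1 260.2   0.3  89.9] step/12 [16.7 21.7  0.   7.5] norm/row 27.4
```

View pics/w8.png

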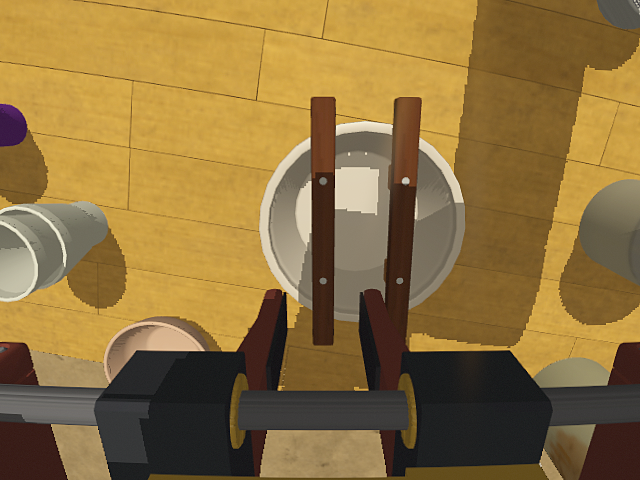

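Both bars lie on the rim, B at (323,220) and A at (403,220). A's slant looks like perspective, so I check it with rays, together with the rim's width, while planning the sieve move.

```bash
python3 - <<'E'
from h import *
c=grab('wrist')
print(onplane(c,[[407,98],[398,330],[323,98],[323,344]],.088).round(4))
print(onplane(c,[[260,222],[465,222],[363,122],[363,321]],.072).round(4))
import go;go.go(.4015,.236,.22,90,12)
E
```

```text
[[ 0.5008  0.0346  0.088 ]
 [ 0.6843  0.0378  0.088 ]
 [ 0.501  -0.0249  0.088 ]
 [ 0.6974 -0.0252  0.088 ]]
[[ 0.5949 -0.0762  0.072 ]
 [ 0.5949  0.0907  0.072 ]
 [ 0.5172  0.0053  0.072 ]
 [ 0.6841  0.0099  0.072 ]]
clk 17.6 at [ 0.6009 -0.0245  0.2185] [-179.91   -0.57  179.91] gap 0.0331 F [-0.3 -0.2  0.7] q6 -98.7
total [199.8 260.2   0.   89.9] step/12 [16.7 21.7  0.   7.5] norm/row 27.3
```

move_arm(
  moves=[
    [8,10,0,4],
    [22,28,0,11],
    [38,50,0,19],
    [56,72,0,27],
    [75,96,0,35],
    [95,122,0,43],
    [115,148,0,51],
    [135,175,0,60],
    [155,200,0,69],
    [174,225,0,78],
    [190,246,0,86],
    [200,260,0,90],
  ],
  fingers=1,
)

```text
clock: 18.8
tcp_pos: [0.3991, 0.2367, 0.2189]
tool_rot: [-179.3, 0.1, 89.7]
force: [0.3, 0.3, -0.1]
finger_gap: 0.088
```

move_arm(
  moves=[
    [0,0,0,0],
    [0,0,0,0],
    [0,0,0,0],
  ],
)

```text
clock: 19.1
tcp_pos: [0.3995, 0.236, 0.2184]
tool_rot: [-179.2, 0.2, 89.7]
force: [0.5, -0.1, -0.1]
finger_gap: 0.088
```

```bash
cat > sv.py <<'E'
from h import *
from m1 import fitc
import sys
c=grab('wrist');save(c,sys.argv[1])
P=cloud(c).reshape(-1,3);P=P[np.isfinite(P[:,2])]
N=P[np.hypot(P[:,0]-.402,P[:,1]-.236)<.05]
for lo,hi in((.053,.064),(.03,.053)):
    Q=N[(N[:,2]>lo)&(N[:,2]<hi)]; print(lo,len(Q),fitc(Q,.033).round(4))
print('ztop',np.percentile(N[:,2],[98,99.5]).round(4))
import go;go.go(.4015,.236,.03,90,12)
E
python3 sv.py w9
```

```text
0.053 1248 [0.4019 0.2374 0.0316]
0.03 799 [0.4019 0.2385 0.031 ]
ztop [0.3247 0.3256]
clk 19.15 at [0.3996 0.236  0.2185] [-1.7926e+02  1.5000e-01  8.9700e+01] gap 0.0877 F [0.4 0.8 0.8] q6 22.2
total [  0.5   4.3 188.5  -0.3] step/12 [ 0.   0.4 15.7 -0. ] norm/row 15.7
```

View pics/w9.png

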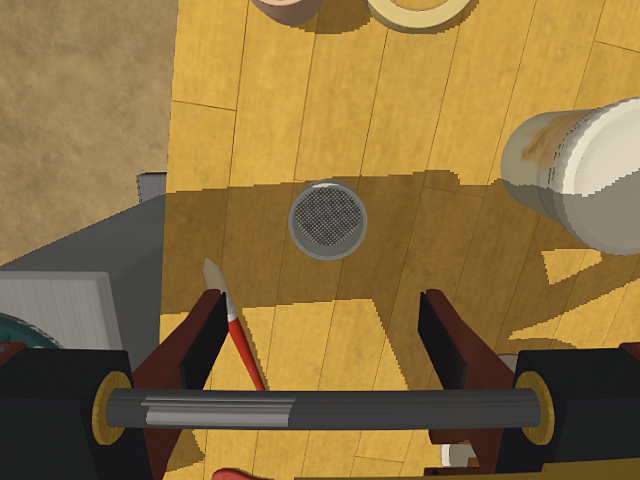

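The sieve is at (328,220) with mesh in its bottom, centred at (0.402, 0.237). The fingers straddle it with room to spare, so I descend.

move_arm(
  moves=[
    [0,1,15,0],
    [1,3,45,0],
    [1,5,80,0],
    [1,5,110,0],
    [1,5,138,0],
    [1,5,160,0],
    [1,5,175,0],
    [1,5,184,0],
    [1,5,188,0],
    [1,5,188,0],
    [1,5,188,0],
  ],
)

```text
clock: 20.25
tcp_pos: [0.4029, 0.2366, 0.0311]
tool_rot: [-179.3, 0.1, 89.7]
force: [0.4, -0.0, 0.3]
finger_gap: 0.0878
```

```bash
python3 - <<'E'
from h import *
for n in('wrist',):
    save(grab(n),'w10')
c=grab('side');cv2.imwrite('pics/d10.png',cv2.resize(cv2.cvtColor(c['frame'],cv2.COLOR_RGB2BGR)[120:300,140:380],None,fx=2.5,fy=2.5))
import go;go.go(.402,.237,.03,90)
E
```

```text
clk 20.35 at [0.4029 0.2367 0.0312] [-1.7934e+02  1.2000e-01  8.9700e+01] gap 0.0877 F [-0.7  0.2 -0.8] q6 22.0
total [ 0.3 -0.9  1.2 -0.3] step/1 [ 0.3 -0.9  1.2 -0.3] norm/row 1.5
```

View pics/w10.png

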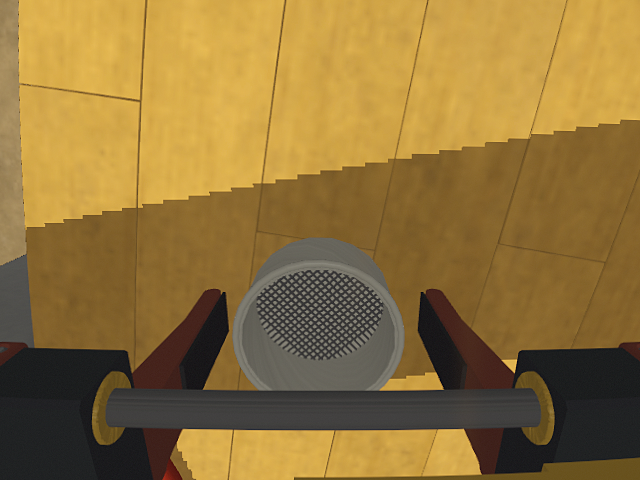

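View pics/d10.png

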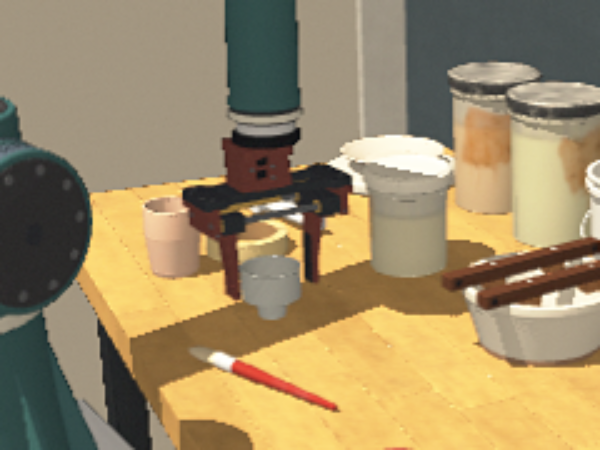

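The cup sits between the pads, at 233–404 px with the pads near 228 and 419. I close.

move_arm(
  moves=[
    [0,0,0,0],
    [0,0,0,0],
    [0,0,0,0],
    [0,0,0,0],
    [0,0,0,0],
    [0,0,0,0],
  ],
  fingers=-1,
)

```text
clock: 20.95
tcp_pos: [0.4027, 0.2367, 0.0314]
tool_rot: [-179.3, 0.1, 89.7]
force: [-1.2, 0.1, 6.1]
finger_gap: 0.0662
```

move_arm(
  moves=[
    [0,0,-6,0],
    [0,0,-20,0],
    [0,0,-45,0],
    [0,0,-75,0],
    [0,0,-110,0],
    [0,0,-140,0],
    [0,0,-160,0],
    [0,0,-170,0],
    [0,0,-175,0],
    [0,0,-175,0],
  ],
)

```text
clock: 21.95
tcp_pos: [0.4046, 0.237, 0.2062]
tool_rot: [-179.3, 0.1, 89.7]
force: [-0.2, 0.2, -1.2]
finger_gap: 0.0665
```

```bash
python3 - <<'E'
from h import *
c=grab('wrist');save(c,'w11')
c=grab('side');cv2.imwrite('pics/d11.png',cv2.resize(cv2.cvtColor(c['frame'],cv2.COLOR_RGB2BGR)[60:300,140:380],None,fx=2.2,fy=2.2))
import go;go.go(.600,.006,.2,90,12)
E
```

```text
clk 22.05 at [0.404  0.2367 0.2053] [-1.7923e+02  1.7000e-01  8.9700e+01] gap 0.0663 F [-0.2 -0.1 -1.4] q6 22.0
total [-229.7  197.3    3.3   -0.3] step/12 [-19.1  16.4   0.3  -0. ] norm/row 25.2
```

View pics/w11.png

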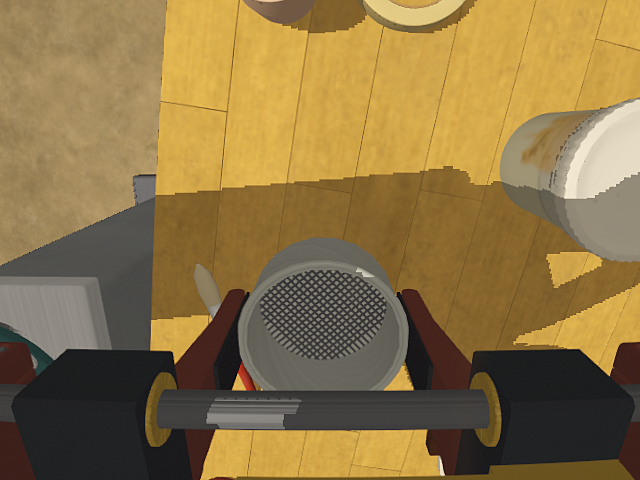

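View pics/d11.png

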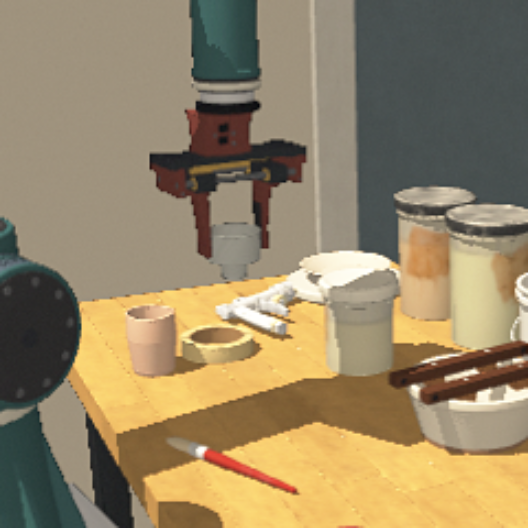

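```bash
python3 - <<'E'
from h import *
s=manip.observe();c=grab('wrist')
p=onplane(c,[[323,262],[239,335],[408,335]],s['tcp_pos'][2]+.0268)
print((rot(s['tool_rot']).T@(p-s['tcp_pos']).T*1000).T.round(1))
E
```

```text
[[ 33.1   0.7 -26.9]
 [  2.5 -32.3 -26.4]
 [  2.9  33.9 -27.3]]
```

move_arm(
  moves=[
    [-8,7,0,0],
    [-24,21,0,0],
    [-45,39,0,0],
    [-70,60,0,0],
    [-96,82,0,0],
    [-122,105,0,0],
    [-148,127,0,0],
    [-174,149,0,0],
    [-198,170,0,0],
    [-216,186,0,0],
    [-226,194,1,0],
    [-230,197,3,0],
  ],
)

```text
clock: 23.3
tcp_pos: [0.6001, 0.0043, 0.1993]
tool_rot: [-179.2, 0.2, 89.6]
force: [-0.6, 0.2, -1.9]
finger_gap: 0.0664
```

move_arm(
  moves=[
    [0,0,0,0],
    [0,0,0,0],
    [0,0,0,0],
    [0,0,0,0],
  ],
)

```text
clock: 23.7
tcp_pos: [0.5997, 0.0051, 0.1995]
tool_rot: [-179.2, 0.2, 89.7]
force: [0.8, 0.2, -0.8]
finger_gap: 0.0663
```

```bash
python3 - <<'E'
from h import *
c=grab('wrist');save(c,'w12')
import go;go.go(.600,.006,.098,90,12)
E
```

```text
clk 23.75 at [0.5998 0.005  0.1996] [-1.7916e+02  1.7000e-01  8.9670e+01] gap 0.0663 F [ 0.1 -0.4 -0.7] q6 -5.5
total [  1.3   1.7 101.5  -0.3] step/12 [ 0.1  0.1  8.5 -0. ] norm/row 8.5
```

View pics/w12.png

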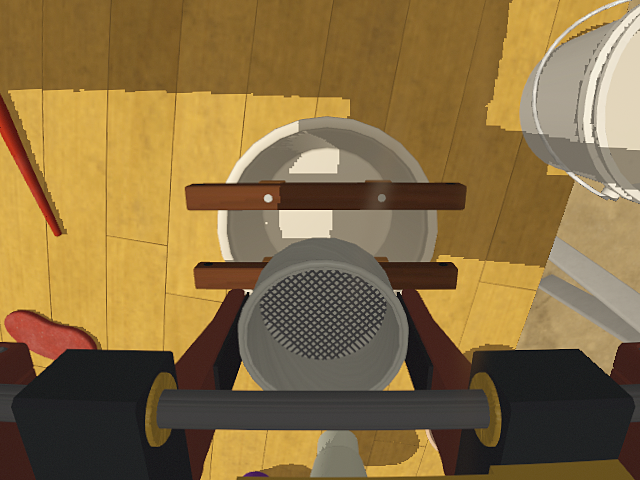

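The held sieve lines up with the gap between the bars. I lower it to just above the bars first.

move_arm(
  moves=[
    [0,0,8,0],
    [1,1,20,0],
    [1,1,35,0],
    [1,1,50,0],
    [1,1,60,0],
    [1,1,66,0],
    [1,1,69,0],
    [1,1,70,0],
    [1,1,70,0],
    [1,1,70,0],
  ],
)

```text
clock: 24.75
tcp_pos: [0.6002, 0.0058, 0.1301]
tool_rot: [-179.2, 0.2, 89.7]
force: [-0.0, -0.7, -1.5]
finger_gap: 0.0662
```

```bash
python3 - <<'E'
from h import *
for n in('scene','side'):
    c=grab(n);f=cv2.cvtColor(c['frame'],cv2.COLOR_RGB2BGR)
    f=f[130:290,260:440] if n=='scene' else f[130:290,280:460]
    cv2.imwrite('pics/%s13.png'%n,cv2.resize(f,None,fx=3.5,fy=3.5,interpolation=cv2.INTER_CUBIC))
import go;go.go(.600,.006,.098,90,12)
E
```

```text
clk 24.85 at [0.6001 0.0057 0.1301] [-179.22    0.18   89.67] gap 0.0663 F [ 0.4  0.2 -1.7] q6 -5.4
total [ 0.3  0.3 32.1 -0.3] step/12 [ 0.   0.   2.7 -0. ] norm/row 2.7
```

View pics/scene13.png

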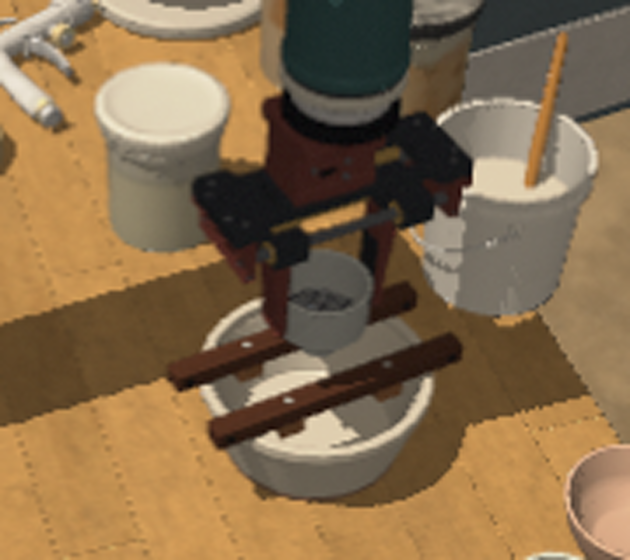

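View pics/side13.png

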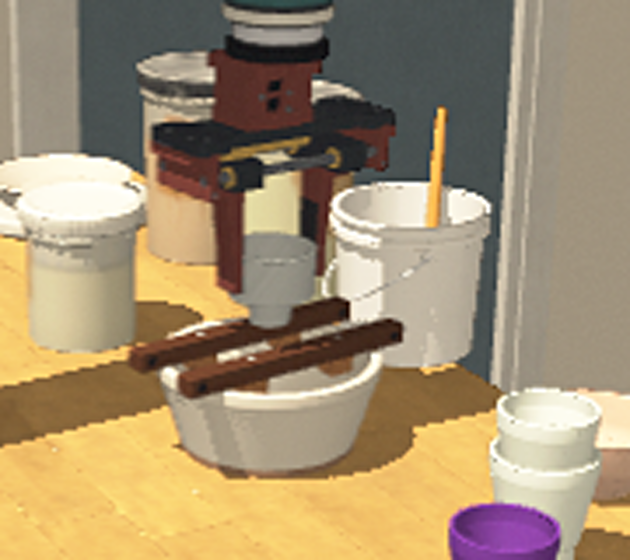

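The sieve hangs above the gap and the cleats are inside the rim. I lower it slowly.

move_arm(
  moves=[
    [0,0,4,0],
    [0,0,9,0],
    [0,0,14,0],
    [0,0,19,0],
    [0,0,24,0],
    [0,0,28,0],
    [0,0,30,0],
    [0,0,31,0],
    [0,0,31.5,0],
    [0,0,32,0],
  ],
)

```text
clock: 25.85
tcp_pos: [0.5999, 0.0056, 0.0982]
tool_rot: [-179.2, 0.2, 89.7]
force: [-0.5, -0.3, -1.2]
finger_gap: 0.0661
```

move_arm(
  moves=[
    [0,0,0.7,0],
    [0,0,1,0],
    [0,0,1,0],
  ],
)

```text
clock: 26.15
tcp_pos: [0.6001, 0.0056, 0.0976]
tool_rot: [-179.3, 0.2, 89.7]
force: [-1.0, 0.1, 1.0]
finger_gap: 0.0662
```

Contact at z 0.0976, as expected. I release and retreat straight up.

move_arm(
  moves=[
    [0,0,0,0],
    [0,0,0,0],
    [0,0,0,0],
    [0,0,0,0],
    [0,0,0,0],
    [0,0,0,0],
  ],
  fingers=1,
)

```text
clock: 26.75
tcp_pos: [0.6001, 0.0056, 0.0975]
tool_rot: [-179.3, 0.2, 89.7]
force: [0.2, 0.0, -0.1]
finger_gap: 0.088
```

move_arm(
  moves=[
    [0,0,-5,0],
    [0,0,-18,0],
    [0,0,-40,0],
    [0,0,-70,0],
    [0,0,-100,0],
    [0,0,-125,0],
    [0,0,-140,0],
    [0,0,-148,0],
    [0,0,-150,0],
    [0,0,-150,0],
  ],
)

```text
clock: 27.75
tcp_pos: [0.6018, 0.0061, 0.2475]
tool_rot: [-179.3, 0.2, 89.7]
force: [-0.3, 0.4, -0.8]
finger_gap: 0.088
```

```bash
cat > fin.py <<'E'
from h import *
from m1 import fitc
import sys
tag=sys.argv[1]
for n in('wrist','scene','side'):
    c=grab(n);save(c,n+tag)
    P=cloud(c).reshape(-1,3);P=P[np.isfinite(P[:,2])]
    N=P[np.hypot(P[:,0]-.6,P[:,1]-.006)<.046];
    Q=N[(N[:,2]>.108)&(N[:,2]<.135)]
    if len(Q)>20: print(n,'sieve',len(Q),fitc(Q,.033).round(4),'ztop',np.percentile(Q[:,2],99).round(4))
import go;go.go(.6115,-.2697,.2,90,12)
E
python3 fin.py 14
```

```text
wrist sieve 2113 [0.6006 0.0069 0.0313] ztop 0.1263
scene sieve 318 [0.5998 0.0064 0.0316] ztop 0.1276
side sieve 290 [0.5979 0.0033 0.0316] ztop 0.1251
clk 27.9 at [0.6013 0.0061 0.2464] [-1.7915e+02  1.7000e-01  8.9670e+01] gap 0.088 F [-0.4  1.  -0.3] q6 -5.4
total [-275.6   12.5   47.1   -0.3] step/12 [-23.    1.    3.9  -0. ] norm/row 23.3
```

View pics/wrist14.png

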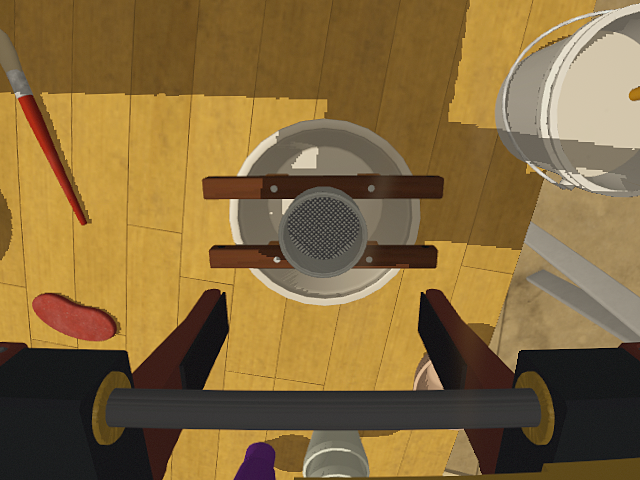

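View pics/side14.png

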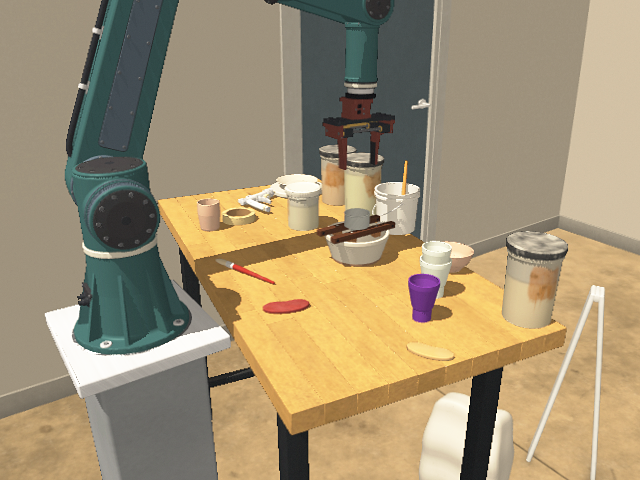

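The sieve stands on both bars at (323,232) in the wrist view, concentric with the crock in every view, rim at 125 mm. Next is the beaker pair.

move_arm(
  moves=[
    [-8,0,0,0],
    [-25,1,0,0],
    [-50,2,0,0],
    [-80,4,0,0],
    [-112,5,0,0],
    [-145,7,0,0],
    [-178,8,0,0],
    [-208,10,0,0],
    [-235,11,0,0],
    [-256,12,5,0],
    [-270,13,9,0],
    [-275,13,12,0],
  ],
)

```text
clock: 29.1
tcp_pos: [0.6121, -0.2706, 0.234]
tool_rot: [-179.1, 0.2, 89.6]
force: [-0.5, 0.2, -0.2]
finger_gap: 0.0875
```

move_arm(
  moves=[
    [0,0,0,0],
    [0,0,0,0],
    [0,0,0,0],
    [0,0,0,0],
  ],
)

```text
clock: 29.5
tcp_pos: [0.6123, -0.2697, 0.2344]
tool_rot: [-179.1, 0.2, 89.7]
force: [0.9, -0.3, 0.2]
finger_gap: 0.0876
```

```bash
cat > bk.py <<'E'
from h import *
from m1 import fitc
import sys
c=grab('wrist');save(c,sys.argv[1])
P=cloud(c).reshape(-1,3);P=P[np.isfinite(P[:,2])]
N=P[np.hypot(P[:,0]-.6125,P[:,1]+.269)<.05]; N=N[N[:,2]<.14]
for lo,hi in((.116,.128),(.106,.116),(.084,.094)):
    Q=N[(N[:,2]>lo)&(N[:,2]<hi)]; print(lo,len(Q),fitc(Q,.033).round(4))
print('ztop',np.percentile(N[:,2],[98,99.5]).round(4))
import go;go.go(.6127,-.2685,.096,90,12)
E
python3 bk.py w15
```

```text
0.116 1246 [ 0.6127 -0.2676  0.0311]
0.106 727 [ 0.6128 -0.2668  0.0305]
0.084 1176 [ 0.6129 -0.2627  0.0297]
ztop [0.1209 0.1214]
clk 29.55 at [ 0.6123 -0.2698  0.2344] [-1.7912e+02  1.6000e-01  8.9650e+01] gap 0.0878 F [-0.2  0.1  0.1] q6 -28.9
total [  1.7   2.5 138.4  -0.4] step/12 [ 0.1  0.2 11.5 -0. ] norm/row 11.5
```

View pics/w15.png

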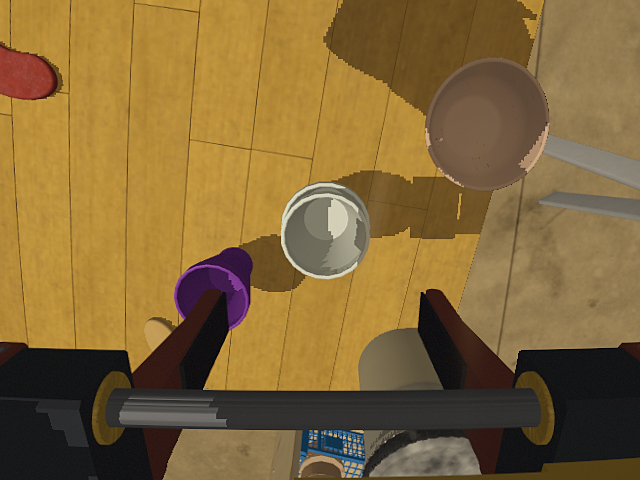

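The nested pair is at (325,230) with the purple beaker clear to the left. I descend to the upper beaker's rim band, tips above the lower rim.

move_arm(
  moves=[
    [0,0,10,0],
    [1,1,30,0],
    [2,2,55,0],
    [2,2,78,0],
    [2,2,98,0],
    [2,2,114,0],
    [2,2,125,0],
    [2,2,132,0],
    [2,2,136,0],
    [2,2,136,0],
    [2,2,136,0],
  ],
)

```text
clock: 30.65
tcp_pos: [0.6127, -0.2684, 0.099]
tool_rot: [-179.2, 0.2, 89.6]
force: [-0.6, -0.4, -0.3]
finger_gap: 0.0878
```

```bash
python3 - <<'E'
from h import *
save(grab('wrist'),'w16')
c=grab('side');cv2.imwrite('pics/d16.png',cv2.resize(cv2.cvtColor(c['frame'],cv2.COLOR_RGB2BGR)[150:350,340:560],None,fx=2.7,fy=2.7))
import go;go.go(.6127,-.268,.098,90)
E
```

```text
clk 30.75 at [ 0.6128 -0.2684  0.0992] [-179.19    0.2    89.65] gap 0.0873 F [ 0.3 -0.1  0.2] q6 -28.6
total [ 0.5 -0.1  1.2 -0.4] step/1 [ 0.5 -0.1  1.2 -0.4] norm/row 1.2
```

View pics/w16.png

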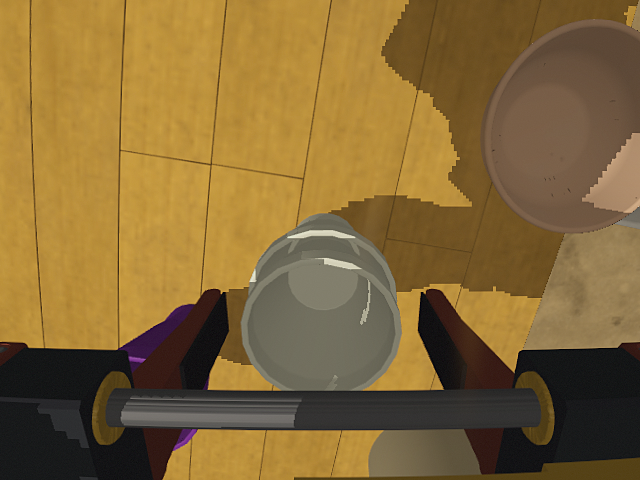

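View pics/d16.png

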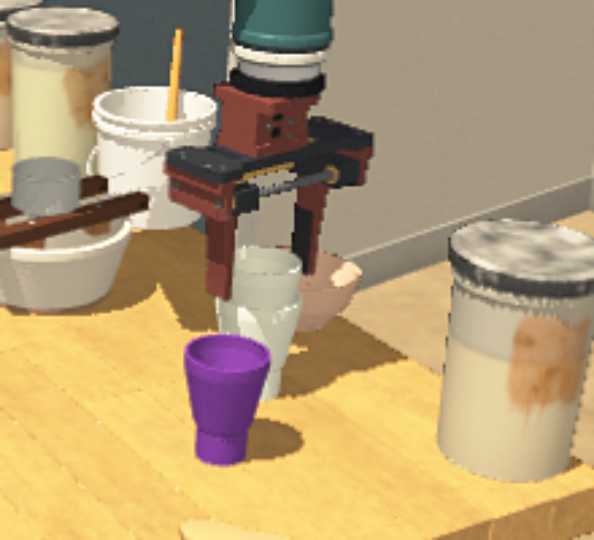

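The jaws straddle the upper rim, which spans 243–400 px, with the tips about 9 mm above the lower rim. I close and lift slowly.

move_arm(
  moves=[
    [0,0,0,0],
    [0,0,0,0],
    [0,0,0,0],
    [0,0,0,0],
    [0,0,0,0],
    [0,0,0,0],
  ],
  fingers=-1,
)

```text
clock: 31.35
tcp_pos: [0.6129, -0.2685, 0.0994]
tool_rot: [-179.2, 0.2, 89.6]
force: [-0.4, 0.2, 1.0]
finger_gap: 0.0644
```

move_arm(
  moves=[
    [0,0,-3,0],
    [0,0,-8,0],
    [0,0,-14,0],
    [0,0,-21,0],
    [0,0,-29,0],
    [0,0,-38,0],
    [0,0,-48,0],
    [0,0,-58,0],
    [0,0,-68,0],
    [0,0,-76,0],
    [0,0,-80,0],
    [0,0,-80,0],
  ],
)

```text
clock: 32.55
tcp_pos: [0.6144, -0.2684, 0.1802]
tool_rot: [-179.3, 0.2, 89.6]
force: [0.3, 0.7, -0.5]
finger_gap: 0.0642
```

```bash
python3 - <<'E'
from h import *
c=grab('side');cv2.imwrite('pics/d17.png',cv2.resize(cv2.cvtColor(c['frame'],cv2.COLOR_RGB2BGR)[130:350,340:560],None,fx=2.7,fy=2.7))
import go;go.go(.606,.140,.28,90)
E
```

```text
clk 32.6 at [ 0.614  -0.2682  0.1795] [-179.22    0.21   89.64] gap 0.0641 F [-0.3 -0.7 -0.6] q6 -28.6
total [ 4.078e+02 -1.190e+01 -1.018e+02 -4.000e-01] step/1 [ 4.078e+02 -1.190e+01 -1.018e+02 -4.000e-01] norm/row 420.5
```

View pics/d17.png

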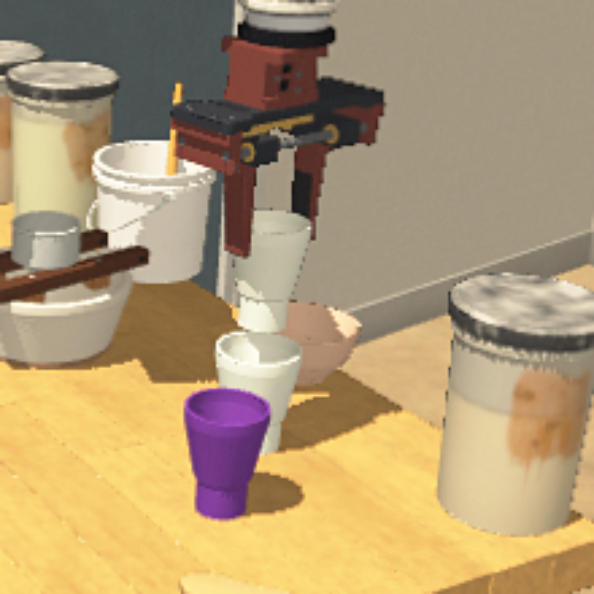

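Only the upper beaker is lifted and the lower one stands in place. Before crossing I check the brush handle's position and the tub.

```bash
python3 - <<'E'
import numpy as np
for n,pts in(('scene',[(417,150),(419,142),(413,175)]),('side',[(405,165),(404,180)])):
    P=np.load(n+'P.npy')
    for u,v in pts: print(n,np.nanmedian(P[v-1:v+2,u-1:u+2].reshape(-1,3),0).round(3))
E
python3 go.py .605 .1415 .27 90
```

```text
scene [0.88  0.134 0.165]
scene [0.887 0.141 0.183]
scene [0.863 0.115 0.097]
side [0.882 0.132 0.178]
side [0.871 0.123 0.135]
clk 32.6 at [ 0.614  -0.2682  0.1795] [-179.22    0.21   89.64] gap 0.0641 F [-0.3 -0.7 -0.6] q6 -28.6
total [ 4.094e+02 -1.280e+01 -9.180e+01 -4.000e-01] step/1 [ 4.094e+02 -1.280e+01 -9.180e+01 -4.000e-01] norm/row 419.7
```

move_arm(
  moves=[
    [0,0,-6,0],
    [0,0,-18,0],
    [0,0,-34,0],
    [0,0,-52,0],
    [0,0,-68,0],
    [5,0,-80,0],
    [16,0,-88,0],
    [34,-1,-92,0],
    [56,-2,-92,0],
    [82,-3,-92,0],
    [110,-4,-92,0],
    [140,-5,-92,0],
  ],
)

```text
clock: 33.8
tcp_pos: [0.61, -0.1249, 0.2701]
tool_rot: [-179.1, 0.2, 89.7]
force: [0.2, -0.3, -1.8]
finger_gap: 0.064
```

```bash
python3 go.py .605 .1415 .27 90
```

```text
clk 33.8 at [ 0.61   -0.1249  0.2701] [-1.7912e+02  1.6000e-01  8.9680e+01] gap 0.064 F [ 0.2 -0.3 -1.8] q6 -17.3
total [266.3  -6.5  -0.5  -0.3] step/1 [266.3  -6.5  -0.5  -0.3] norm/row 266.4
```

move_arm(
  moves=[
    [26,-1,0,0],
    [52,-1,0,0],
    [80,-2,0,0],
    [108,-3,0,0],
    [136,-4,0,0],
    [164,-5,0,0],
    [192,-5,0,0],
    [218,-6,0,0],
    [240,-6,0,0],
    [256,-6,0,0],
    [264,-6,0,0],
    [266,-6,0,0],
  ],
)

```text
clock: 35.0
tcp_pos: [0.6048, 0.1423, 0.2691]
tool_rot: [-179.1, 0.2, 89.8]
force: [0.2, 0.0, -0.4]
finger_gap: 0.064
```

move_arm(
  moves=[
    [0,0,0,0],
    [0,0,0,0],
    [0,0,0,0],
    [0,0,0,0],
  ],
)

```text
clock: 35.4
tcp_pos: [0.605, 0.1416, 0.2691]
tool_rot: [-179.1, 0.2, 89.7]
force: [0.5, 0.0, -0.3]
finger_gap: 0.064
```

```bash
python3 - <<'E'
from h import *
from m1 import fitc
c=grab('wrist');save(c,'w18')
P=cloud(c).reshape(-1,3);P=P[np.isfinite(P[:,2])]
N=P[(np.hypot(P[:,0]-.61,P[:,1]-.277)<.07)&(P[:,2]<.14)]; Q=N[N[:,2]>.118]; print('tub',len(Q),Q.min(0),Q.max(0),fitc(Q,.05))
c=grab('scene');save(c,'s18')
import go;go.go(.605,.1415,.072,90)
E
```

```text
tub 14444 [0.5593761  0.2290922  0.11806059] [0.66760979 0.30837662 0.12785115] [0.61342505 0.27272318 0.03370048]
clk 35.5 at [0.605  0.1418 0.2692] [-1.7908e+02  1.7000e-01  8.9720e+01] gap 0.0639 F [ 0.3  0.  -1.7] q6 7.1
total [  0.3   3.2 197.1  -0.3] step/1 [  0.3   3.2 197.1  -0.3] norm/row 197.2
```

View pics/w18.png

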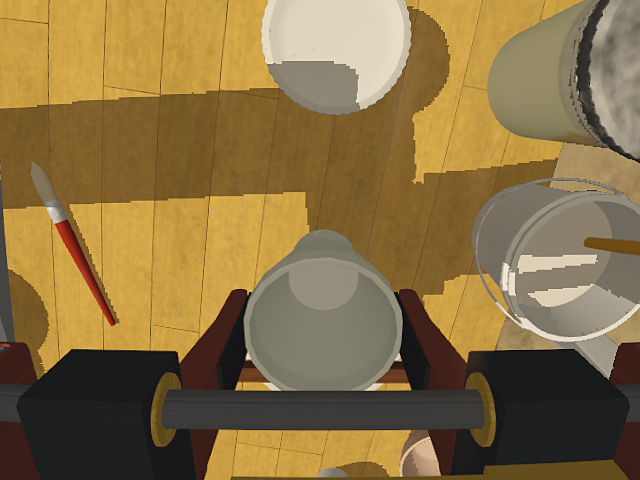

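View pics/s18.png

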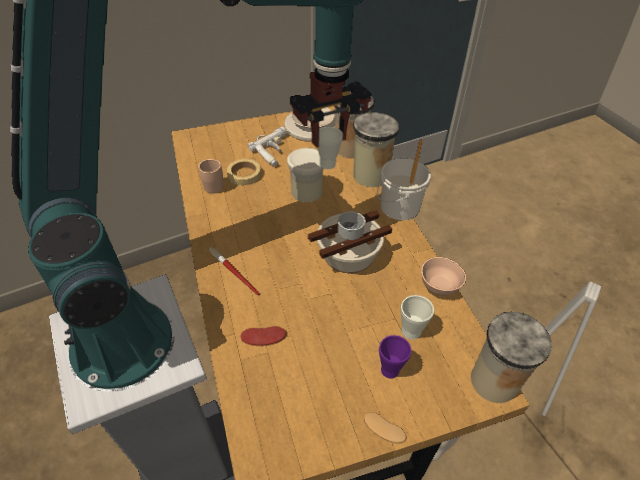

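The beaker hangs upright over its spot: the tub lid is at (337,50) and the crock lies under the gripper. I lower it at about (0.606, 0.144).

move_arm(
  moves=[
    [0,1,12,0],
    [1,2,35,0],
    [2,3,62,0],
    [3,4,90,0],
    [3,4,116,0],
    [3,4,140,0],
    [3,4,160,0],
    [3,4,176,0],
    [3,4,187,0],
    [3,4,193,0],
    [3,4,197,0],
    [3,4,198,0],
  ],
)

```text
clock: 36.7
tcp_pos: [0.606, 0.1442, 0.0711]
tool_rot: [-179.1, 0.2, 89.7]
force: [0.9, 0.2, -1.8]
finger_gap: 0.064
```

move_arm(
  moves=[
    [0,0,0.5,0],
    [0,0,1,0],
    [0,0,1.5,0],
  ],
)

```text
clock: 37.0
tcp_pos: [0.6064, 0.1443, 0.0701]
tool_rot: [-179.2, 0.2, 89.7]
force: [0.1, -0.1, -1.0]
finger_gap: 0.0642
```

```bash
python3 go.py .606 .144 .0694 90
```

```text
clk 37.0 at [0.6064 0.1443 0.0701] [-1.7916e+02  1.6000e-01  8.9720e+01] gap 0.0642 F [ 0.1 -0.1 -1. ] q6 7.4
total [-0.3 -0.4  0.8 -0.3] step/1 [-0.3 -0.4  0.8 -0.3] norm/row 0.9
```

move_arm(
  moves=[
    [0,0,0.5,0],
    [0,0,1,0],
    [0,0,1,0],
  ],
)

```text
clock: 37.3
tcp_pos: [0.6066, 0.1443, 0.0694]
tool_rot: [-179.2, 0.2, 89.7]
force: [-1.3, 0.1, 0.2]
finger_gap: 0.0639
```

move_arm(
  moves=[
    [0,0,0,0],
    [0,0,0,0],
    [0,0,0,0],
    [0,0,0,0],
    [0,0,0,0],
    [0,0,0,0],
  ],
  fingers=1,
)

```text
clock: 37.9
tcp_pos: [0.6066, 0.1443, 0.0694]
tool_rot: [-179.2, 0.2, 89.7]
force: [-0.3, -0.3, 0.1]
finger_gap: 0.0878
```

move_arm(
  moves=[
    [0,0,-5,0],
    [0,0,-18,0],
    [0,0,-40,0],
    [0,0,-70,0],
    [0,0,-105,0],
    [0,0,-140,0],
    [0,0,-170,0],
    [0,0,-188,0],
    [0,0,-197,0],
    [0,0,-200,0],
    [0,0,-200,0],
  ],
)

```text
clock: 39.0
tcp_pos: [0.6091, 0.1448, 0.2692]
tool_rot: [-179.2, 0.2, 89.7]
force: [-0.4, 0.2, -1.0]
finger_gap: 0.088
```

```bash
python3 - <<'E'
from h import *
from m1 import fitc
for n in('wrist','scene','side'):
    c=grab(n);save(c,n+'19')
    P=cloud(c).reshape(-1,3);P=P[np.isfinite(P[:,2])]
    for o,ce,r0,lo,hi in(('sieve',(.6,.006),.046,.108,.135),('btop',(.606,.144),.045,.08,.095),('blow',(.6127,-.268),.045,.082,.095),('crock',(.6,.006),.1,.068,.078)):
        Q=P[(np.hypot(P[:,0]-ce[0],P[:,1]-ce[1])<r0)&(P[:,2]>lo)&(P[:,2]<hi)]
        if len(Q)>30: print(n,o,len(Q),fitc(Q,.033).round(4),'ztop',np.percentile(Q[:,2],99).round(4))
    Q=P[(np.hypot(P[:,0]-.61,P[:,1]-.277)<.07)&(P[:,2]>.1)&(P[:,2]<.14)]
    if len(Q): print(n,'tub',Q.min(0).round(3),Q.max(0).round(3))
    for y in(.0365,-.025):
        Q=P[(abs(P[:,0]-.6)<.1)&(abs(P[:,0]-.6)>.045)&(abs(P[:,1]-y)<.006)&(P[:,2]>.08)&(P[:,2]<.12)]
        if len(Q)>50: print(n,'bar',y,np.median(Q[:,2]).round(4),np.polyfit(Q[:,0],Q[:,2],1).round(4))
E
```

```text
wrist sieve 1413 [0.6008 0.0074 0.0311] ztop 0.1263
wrist btop 1063 [0.6065 0.1455 0.031 ] ztop 0.0916
wrist crock 2814 [0.6015 0.0091 0.079 ] ztop 0.0778
wrist tub [0.559 0.229 0.115] [0.667 0.312 0.127]
wrist bar 0.0365 0.0884 [0.0012 0.0877]
wrist bar -0.025 0.0884 [0.0011 0.0877]
scene sieve 322 [0.5996 0.0064 0.0316] ztop 0.1273
scene btop 177 [0.6057 0.1455 0.0316] ztop 0.0938
scene blow 244 [ 0.6127 -0.2684  0.0345] ztop 0.0928
scene crock 511 [0.6006 0.0075 0.0799] ztop 0.0778
scene tub [0.56  0.229 0.1  ] [0.667 0.334 0.128]
scene bar 0.0365 0.0879 [0.0012 0.087 ]
scene bar -0.025 0.0882 [0.0046 0.0851]
side sieve 288 [0.5981 0.0037 0.0315] ztop 0.1248
side btop 137 [0.6043 0.1422 0.0313] ztop 0.0901
side blow 205 [ 0.6104 -0.2708  0.0343] ztop 0.0903
side crock 396 [0.6013 0.0039 0.0766] ztop 0.0779
side tub [0.555 0.224 0.1  ] [0.667 0.335 0.124]
side bar 0.0365 0.0861 [-0.0013  0.0865]
side bar -0.025 0.0865 [0.0007 0.0859]
```

View pics/scene19.png

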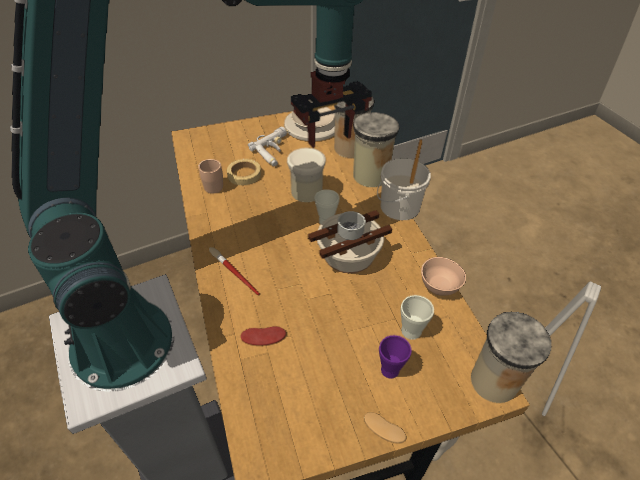

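View pics/wrist19.png

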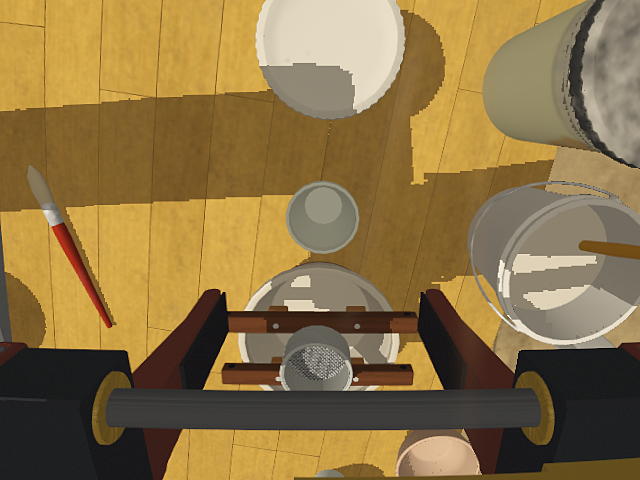

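View pics/side19.png

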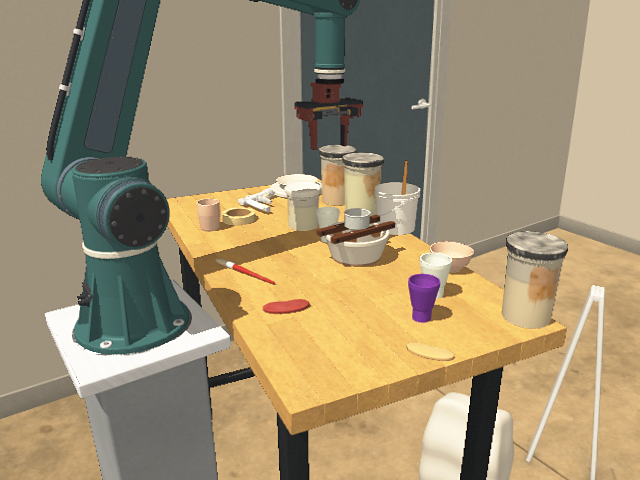

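The three views agree: the beaker stands upright midway at wrist px (323,217). The sieve sits on both level bars, the lower beaker has not moved, and the arm is clear at 0.27 m. I hand in.

```bash
python3 -c "
from h import *
print(workorder.finish_job()); print(manip.observe()['clock'])"
```

```text
the job is handed in; nothing more can be done
None
the job is handed in; nothing more can be done
```

The sieving station is set up and handed in, about 39 s into the 141 s allowed; the system reports no verdict.

**What I did**
- **Sticks:** I laid both front to back on the crock rim, one at y +0.037 m and the other at −0.025 m.
- **Sieve:** I stood it on both sticks over the middle of the crock, with its spout hanging between them.
- **Beaker:** I lifted only the upper white beaker and stood it between the crock and the tub, at about (0.606, 0.145) m.

**Last checks**
- **Sticks:** the bars are level, with tops at about 88 mm, and stand about 31 mm either side of the crock's centre. Stick A is about 1° off straight. In the views taken after placing, the cleats looked to be inside the rim.
- **Sieve:** its centre is within about 2 mm of the crock's centre. Its rim is at about 125 mm, which means it is fully down.
- **Beaker:** it is upright, rim at about 90 mm, about 139 mm from the crock's centre and in line with both crock and tub.
- **Unmoved items:** the low beaker, crock and tub measured within about 2 mm of where they started. The gripper was clear, raised to 0.27 m, at hand-in.

**Disagreements**
- **Side camera offset:** it read about 2–3 mm lower in x, y and z than the other two views, which matches its stated calibration.
- **Final crock and tub fits:** the last crock fit, with the sieve and sticks covering part of the rim, scattered by 2–5 mm. The overhead circle fit of the tub lid failed, so I used the lid's edges instead.

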